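Locate the nougat carrier in the portioning jig

TASK

Lift the nougat carrier board by its grip bar and set it down gently, flat on the bed of the portioning jig, clear of its two dowels and its end stop. Then push it squarely up against both dowels with a steady, measured push of about 10 newtons (never near 20), and after that slide it along them and press it just the same against the end stop. Leave it lying there touching both dowels and the stop, and do not disturb the other things on the stall.

Things in the scene. Friction and masses are not known exactly. Their poses are not given: they have to be found in the camera images.
- jig: Dark wooden portioning bed fixed to the table, 190 (x) by 260 (y) by 20 mm thick, flat on top. Origin: centre of its underside on the table. +x points to the side with the two dowels (away from the robot, turned up to 0.35 rad), +y away from the end stop. The carrier when home has its centre at x +14, y -20 mm in this frame and is square to it; near x -25, y +10 it lies clear of all three.
- dowel_right (a point): Axis of the upright steel dowel nearer to the end stop, at bed-top height: 12 mm diameter, 26 mm tall above the bed. In the jig's frame at x +75, y -45 mm. The carrier's far edge bears on it at x +69 mm.
- dowel_left (a point): Axis of the other, equal steel dowel, at bed-top height, in the jig's frame at x +75, y +45 mm.
- dowels: The two dowels as one rigid part fixed to the jig; its origin and axes are those of the jig.
- stop: The end stop, a steel block fixed on the bed at its -y end, 50 mm (x) by 18 mm (y), 24 mm tall above the bed; origin and axes are those of the jig.
- stop_face (a point): Point on the face of the end stop that the carrier bears on, 6 mm above the bed; the face looks to the jig's +y and lies at x +10, y -105 mm in the jig's frame.
- carrier: Loose pale waxed wooden board, 110 (x) by 170 (y) by 12 mm thick, 0.45 to 0.7 kg, a grip bar upright in its middle, a slab of hard nougat fixed on each y end (86 x 36 x 18 mm, 42 to 78 mm from the middle). It slides on the bed with little friction (1 to 5 N). Origin: centre of its underside; +x is the edge for the dowels, -y the end for the stop. Starts on the table left of the jig, turned up to 0.5 rad.
- carrier_grip (a point): On the middle of the carrier's grip bar, 34 mm above the board's underside. The bar is 14 mm thick (x), 56 mm long (y), and stands from 12 to 52 mm above the underside, with 48 mm of bare board on both of its x sides.
- far_left (a point): Point on the carrier's +x edge, half-way up its thickness, 55 mm to +y of its middle.
- far_right (a point): Point on the carrier's +x edge, half-way up its thickness, 55 mm to -y of its middle.
- right_end (a point): Middle of the carrier's -y end edge, half-way up its thickness.
- sugar_jar: Bystander, leave alone: glass jar with steel cap, 56 mm across, 100 mm tall. Origin: centre of its underside.
- tape: Bystander, leave alone: cardboard ring 60 mm across, 22 mm tall. Origin: centre of its underside.
- weight: Bystander, leave alone: brass scale weight 34 mm across, 44 mm tall. Origin: centre of its underside.
- scraper: Bystander, leave alone: flat spatula 200 mm long, lying down. Origin: centre of its underside.
- tongs: Bystander, leave alone: steel tongs 208 mm long, lying down. Origin: centre of its underside.
- gift_box: Bystander, leave alone: closed cardboard box 130 x 170 x 45 mm. Origin: centre of its underside.
- bowl: Bystander, leave alone: white bowl 100 mm across, 45 mm tall. Origin: centre of its underside.
Things that resemble listed ones, but are neither listed nor needed, are in the scene too. Leave any yellow look-alike of the carrier alone.

How it is judged:
On the way, in this order (a step that is already met when the one before it is completed fails the run):
1. the carrier lies flat on the bed, clear of the dowels and the stop (z of carrier_grip in the frame of jig between 0.05 and 0.058 m and angle between carrier_grip's own z axis and vertical below 0.04 rad and x of far_left in the frame of jig between 0 and 0.066 m and x of far_right in the frame of jig between 0 and 0.066 m and y of right_end in the frame of jig between -0.102 and -0.03 m and contact force between carrier and jig above 1 N), for 0.2 s.
2. its far edge is pressed for a moment with more than 5 N against both dowels, still short of the stop (z of carrier_grip in the frame of jig between 0.05 and 0.058 m and angle between carrier_grip's own z axis and vertical below 0.04 rad and x of each of far_left, far_right in the frame of jig above 0.0675 m and contact force between carrier and dowels above 5 N and y of right_end in the frame of jig above -0.102 m), for 0.2 s.
3. its end is pressed for a moment with more than 5 N against the end stop (z of carrier_grip in the frame of jig between 0.05 and 0.058 m and angle between carrier_grip's own z axis and vertical below 0.04 rad and y of right_end in the frame of jig below -0.1035 m and contact force between carrier and stop above 5 N), for 0.2 s.
At the end, for the whole second after the job is handed in: The carrier lies flat and at rest on the jig's bed, its far edge within 1.5 mm of touching at both dowels and its right end within 1.5 mm of the end stop's face (z of carrier_grip in the frame of jig between 0.05 and 0.058 m and angle between carrier_grip's own z axis and vertical below 0.04 rad and x of each of far_left, far_right in the frame of jig above 0.0675 m and y of right_end in the frame of jig between -0.108 and -0.1035 m and linear speed of carrier below 0.01 m/s).
It fails at once if the carrier is forced against the dowels with more than 18 N (contact force between carrier and dowels above 18 N).
It fails at once if the carrier is forced against the end stop with more than 18 N (contact force between carrier and stop above 18 N).
It fails at once if the carrier is slammed or pressed onto the jig with more than 60 N (contact force between carrier and jig above 60 N).
It fails at once if a bystander is moved by more than 20 mm (distance of any of sugar_jar, tape, weight, scraper, tongs, gift_box, bowl from where it was at the start of the episode above 0.02 m).
It also fails if it takes over 72 s, if anything falls off the work surface, if the arm or the gripper's body presses on something with over 40 N, if the wrist force passes 120 N, or if a joint passes its speed limit or range.

ROBOT

A 6-joint arm with a two-finger parallel gripper is mounted at the origin on the work surface. World frame = base frame: x ahead of the robot, y to its left, z up, the work surface at z = 0. Lengths are in m, angles in rad, forces in N, time in s.
With the tool pointing down it reaches from about 0.375 to 0.9 m from the base axis. Payload 3.1 kg.
Tool frame: the origin (TCP) lies midway between the tips of the shut fingers; the grasp point (between the pads) lies manip.grip_depth behind it (manip.grip_depth is the distance from the TCP to the grasp point, in m); z points along the fingers, y is the direction in which the jaws open and shut (so a half turn about z gives the same grasp; the last joint's range is limited). The gripper opens to 85 mm and grips with 20 to 120 N. Pads are 22 mm wide; open, the fingers measure 114 mm over their backs; the gripper's body (76 mm by 85 mm) begins 54 mm behind the grasp point. The pads swing forward as they close: fully open they stand 13 mm farther back than shut.
Start: joints at [-1.341, 0.527, 1.433, -0, 1.181, -0.178], TCP at [0.248, -0.573, 0.196] pointing down, gripper open.
Joint ranges: [-3.08, 3.08], [-0.75, 2.2], [0.22, 2.44], [-1.43, 4.57], [0, 2.65], [-2.85, 2.85]. Speed limits (rad/s): [2.79, 2.79, 3.14, 3.14, 3.14, 3.14].

INTERFACE

Orientations are given as a unit quaternion [x, y, z, w].
In Python, from station import manip, vision gives the robot as it stands.
- The arm moves only by the shell command python3 -m crank 'ROWS' [FORCE]. ROWS is JSON, a list of rows, each an object with "grip": the closure, from 0 (fully open) to 1 (shut); "offset": the shift along the tool's x, y, z in mm, a list of three; "angular": the turn, a rotation vector about the tool's x, y, z in degrees, a list of three. A call has 1 to 10 rows; each row is the pose to reach, as a shift and turn from the pose commanded when the call began, along the tool's axes at that moment; what a row does not reach only later rows make up. A row lasts 1/10 s, in which the tool goes at most 50 mm and 8.59 degrees, less where a joint would pass 70% of its speed; a pose out of reach is approached as far as the arm can. A call with a gripper value outside its range is refused whole. The fingers move at their own pace and stop on an object; FORCE is the grip in N (left out, the last holds). Time passes only in rows, so rows that repeat a pose let the fingers close. It gives the time, the measured TCP pose, the force and the opening at its end, in the units of the state.
- manip.sense(): the state, without advancing time (a new reading comes with each control period).
- vision.snapshot(name): name is "side" or "top"; returns a dict with "pixels" (480x640x3 uint8, red, green, blue), "intrinsics" (3x3 intrinsics, pixels), "dist" ([k1, k2, p1, p2, k3] as OpenCV has them; the pictures are not rectified), "R" (3x3) and "t" (3): a world point X has camera coordinates R X + t. Camera axes: x right, y down, z forward; pixel columns grow to the right and rows downward; lengths in m; the calibration is good to about 2 mm. A picture is of the moment at which its call begins. There is no depth.
- manip.sign_off(): hands the job in, once; it reports no verdict.
The state is a dict: "t": time; "q": joint angles; "qd": joint speeds; "tau": joint torques, N m; "tcp_pos": TCP position; "tool_rot": TCP orientation; "force": force on the tool from outside, world axes, zero at the start; "ft_torque": the same for the moment, N m; "finger_gap": opening from 0.0 (shut) to 1.0 (fully open).
Only numpy, scipy, OpenCV 4.12 (cv2) and the standard library are available. Lean on these libraries where they do the work, as an engineer would, in place of code of your own. Each camera call takes 0.05 s, during which the arm holds its last target.

## Working session

There is one attempt and no reset: what is moved stays moved. The work goes in short steps, Python scripts to look and compute and a shell command to move; the robot and the scene stay as the last step left them, time stands still between calls to the robot, and variables do not carry over. Pictures are saved under pics/ and viewed, and the job is handed in when it is done.

```bash
ls; mkdir -p pics; python3 - <<'E'
from station import manip, vision
import cv2
s=manip.sense(); print(s, manip.grip_depth)
for n in("top","side"):
    d=vision.snapshot(n); cv2.imwrite(f"pics/{n}0.png",d["pixels"][:,:,::-1]); print(n,d["intrinsics"],d["dist"],d["R"],d["t"])
E
```

```text
pics
{'t': 0.0, 'q': array([-1.34049225e+00,  5.28459272e-01,  1.43391912e+00, -3.87205304e-06,
        1.18141122e+00, -1.78497726e-01]), 'qd': array([ 0.00149955, -0.00200636, -0.00158852,  0.00023318,  0.00078235,
       -0.00172364]), 'tau': array([ 1.48881241e-03, -4.42339182e+01, -1.78023863e+01, -9.42168481e-05,
        8.39155196e-03, -7.55531147e-06]), 'tcp_pos': array([ 0.24828434, -0.57269038,  0.1949326 ]), 'tool_rot': array([ 9.79182025e-01,  2.02981169e-01, -3.02405615e-05, -1.09806246e-03]), 'force': array([-0.30617733,  0.48809236,  0.77155495]), 'ft_torque': array([ 0.02239209, -0.00685556, -0.01694062]), 'finger_gap': 1.004808514196231} 0.0187
top [[471.48845059   0.         323.13554376]
 [  0.         471.48845059 243.45349127]
 [  0.           0.           1.        ]] [0.04089269 0.         0.         0.         0.        ] [[-1.70850433e-02 -9.99853964e-01  3.90122234e-04]
 [-9.87444378e-01  1.68117086e-02 -1.57069941e-01]
 [ 1.57040445e-01 -3.06877075e-03 -9.87587404e-01]] [0.01763523 0.49889378 1.32219788]
side [[608.8906789    0.         323.02229358]
 [  0.         608.8906789  231.14294352]
 [  0.           0.           1.        ]] [-0.11494598  0.          0.          0.          0.        ] [[ 0.8871393  -0.46127795  0.0143704 ]
 [-0.29626774 -0.59311061 -0.7486289 ]
 [ 0.35384924  0.65988064 -0.66283351]] [-0.46276178  0.18982026  1.43081409]
```

View pics/top0.png

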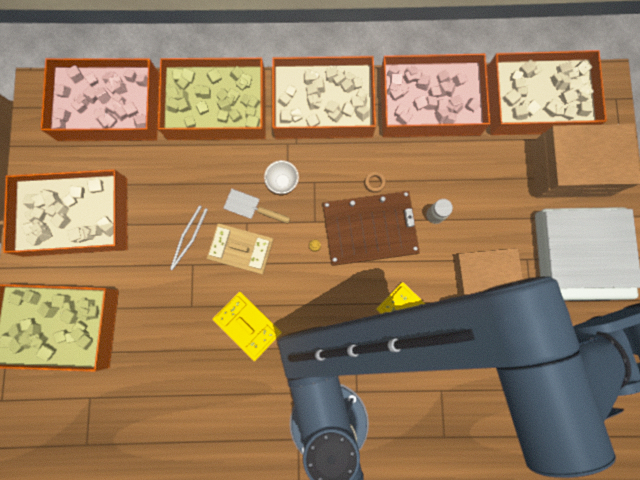

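View pics/side0.png

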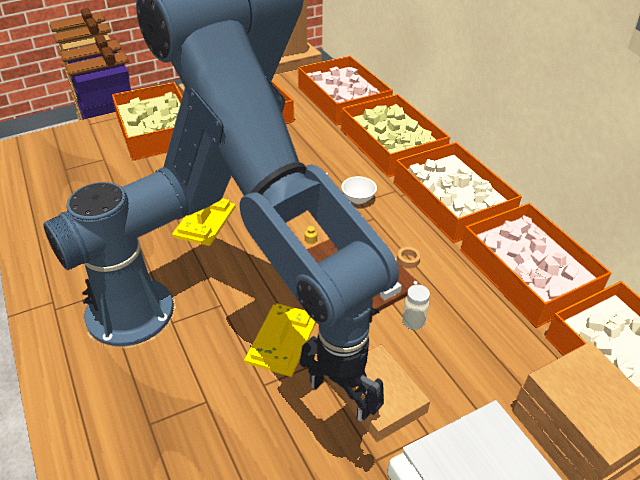

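Top view: the pale carrier is at about (240,248), with tongs at (188,238), the scraper at (255,206) and the brass weight at (314,245). The jig is at (371,228) with its stop at (409,217). The tape is at (375,182), the jar at (439,210) and the bowl at (282,178). Candidates for the carrier are the pale board (240,248), yellow board (247,326) and yellow board (400,298). I choose the pale one and will check it in a close crop.

```bash
python3 - <<'E'
import cv2
i=cv2.imread("pics/top0.png")
cv2.imwrite("pics/c1.png",cv2.resize(i[210:290,190:290],None,fx=7,fy=7,interpolation=cv2.INTER_CUBIC))
cv2.imwrite("pics/c2.png",cv2.resize(i[180:275,310:430],None,fx=6,fy=6,interpolation=cv2.INTER_CUBIC))
E
```

```text
(no output)
```

View pics/c1.png

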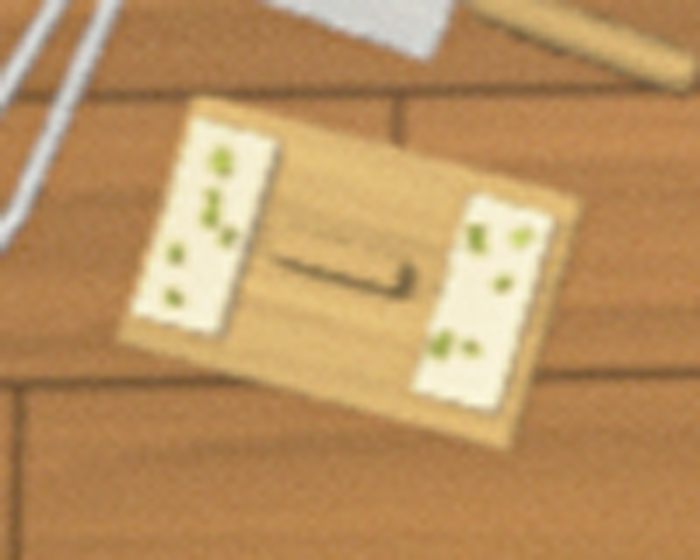

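View pics/c2.png

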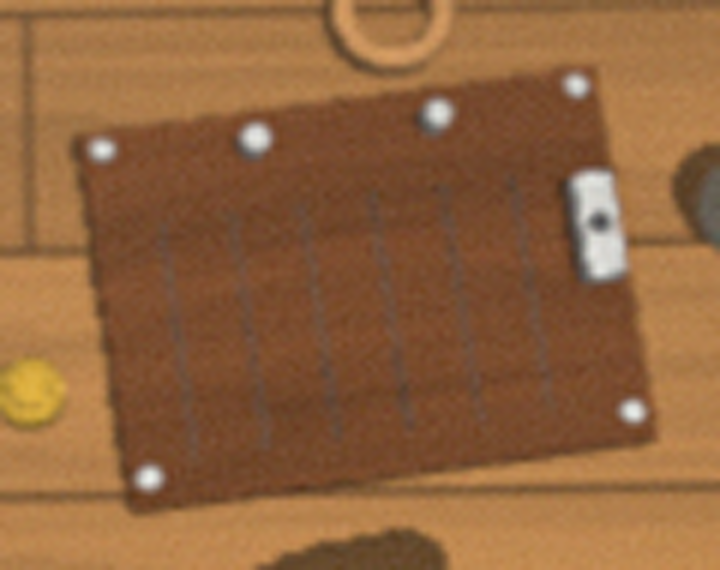

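The crop confirms the choice: a pale wooden board with cream nougat slabs at both ends and a grip bar. Jig crop: dowels at about (352.5,203) and (383,199), stop at about (409,217), plus four corner screws. Next I measure.

```bash
cat > h.py <<'E'
import numpy as np, cv2
from station import manip, vision
from scipy.spatial.transform import Rotation as Ro
def ray(d,uv,z):
    uv=np.array(uv,float).reshape(-1,1,2)
    n=cv2.undistortPoints(uv,d["intrinsics"],np.array(d["dist"],float)).reshape(-1,2)
    R=np.array(d["R"]);c=-R.T@np.array(d["t"])
    v=np.c_[n,np.ones(len(n))]@R
    return c+v*((z-c[2])/v[:,2])[:,None]
def proj(d,X):
    return cv2.projectPoints(np.array(X,float).reshape(-1,1,3),cv2.Rodrigues(np.array(d["R"]))[0],np.array(d["t"]),d["intrinsics"],np.array(d["dist"],float))[0].reshape(-1,2)
def blobs(m,x0,y0,x1,y1,amin):
    mm=np.zeros_like(m);mm[y0:y1,x0:x1]=m[y0:y1,x0:x1]
    n,l,st,c=cv2.connectedComponentsWithStats(mm)
    return [(st[i,4],c[i],(l==i).astype(np.uint8)) for i in range(1,n) if st[i,4]>=amin]
E
python3 - <<'E'
from h import *
d=vision.snapshot("top"); hsv=cv2.cvtColor(d["pixels"],cv2.COLOR_RGB2HSV)
print("cam",-np.array(d["R"]).T@d["t"])
w=((hsv[:,:,1]<60)&(hsv[:,:,2]>190)).astype(np.uint8)
w=cv2.morphologyEx(w,cv2.MORPH_CLOSE,np.ones((3,3)))
print("slabs")
P=[]
for a,c,l in blobs(w,205,222,275,275,60):
    r=cv2.minAreaRect(cv2.findContours(l,0,1)[0][0]); p=ray(d,r[0],.030)[0]; P.append(p); print(a,c,r,p)
P.sort(key=lambda p:p[1]) if 0 else None
P=sorted(P,key=lambda p:-p[1]); dd=P[0]-P[1]; print("mid",(P[0]+P[1])/2,"dist",np.linalg.norm(dd),"yaw of +y",np.arctan2(-dd[0],dd[1]))
w2=((hsv[:,:,1]<70)&(hsv[:,:,2]>130)).astype(np.uint8)
for a,c,l in blobs(w2,318,185,422,268,3): print("white",a,c,ray(d,c,.02)[0],ray(d,c,.046)[0])
j=((hsv[:,:,2]<125)&(hsv[:,:,1]>100)).astype(np.uint8)
j=cv2.morphologyEx(j,cv2.MORPH_CLOSE,np.ones((7,7)))
for a,c,l in blobs(j,318,185,425,270,2000):
    cn=cv2.findContours(l,0,1)[0][0]; r=cv2.minAreaRect(cn); b=ray(d,cv2.boxPoints(r),.02); print("jig",a,r,"\n",b,b.mean(0),np.linalg.norm(np.roll(b,1,0)-b,axis=1))
cr=lambda U:(np.array(U)+.5)/7-.5+[190,210]
b=ray(d,cr([(195,98),(582,200),(510,450),(120,342)]),.012);print("carr",b,b.mean(0),np.linalg.norm(np.roll(b,1,0)-b,axis=1))
cr=lambda U:(np.array(U)+.5)/6-.5+[310,180]
b=ray(d,cr([(80,138),(595,68),(655,440),(130,512)]),.02);print("jigmanual",b,b.mean(0),np.linalg.norm(np.roll(b,1,0)-b,axis=1))
for e in (b[0]-b[1],b[3]-b[2]): print(np.arctan2(-e[0],e[1]))
E
```

```text
cam [0.28529262 0.01330292 1.38414031]
slabs
281 [218.70818505 242.21352313] ((218.88787841796875, 241.93824768066406), (12.195819854736328, 28.958797454833984), 17.52556800842285) [0.51022725 0.31166866 0.03      ]
307 [258.94788274 253.03583062] ((258.393310546875, 252.76271057128906), (12.358884811401367, 28.780963897705078), 16.389541625976562) [0.47651235 0.19706829 0.03      ]
mid [0.4933698  0.25436848 0.03      ] dist 0.11945684661716943 yaw of +y -0.28612295448404157
white 14 [405.5        193.71428571] [ 0.64783623 -0.23846918  0.02      ] [ 0.64092628 -0.2336705   0.046     ]
white 19 [382.84210526 198.15789474] [ 0.63548576 -0.17069449  0.02      ] [ 0.62881121 -0.16718757  0.046     ]
white 19 [352.21052632 202.36842105] [ 0.62425689 -0.07937134  0.02      ] [ 0.61779636 -0.077605    0.046     ]
white 14 [326.5 204.5] [ 0.61908239 -0.00291947  0.02      ] [ 0.61272048 -0.00261028  0.046     ]
white 121 [409.3553719  216.72727273] [ 0.57775447 -0.24678863  0.02      ] [ 0.57218025 -0.24183138  0.046     ]
white 14 [415.14285714 248.07142857] [ 0.48398031 -0.25939473  0.02
[... 333 characters left out ...]
25  0.02      ]
 [ 0.45108395 -0.27001091  0.02      ]
 [ 0.41779565 -0.0136802   0.02      ]] [ 0.55554083 -0.12839821  0.02      ] [0.24329899 0.26556371 0.24413364 0.25848316]
carr [[0.56839346 0.3208817  0.012     ]
 [0.52187904 0.15751833 0.012     ]
 [0.41678808 0.18746505 0.012     ]
 [0.46494138 0.35020708 0.012     ]] [0.49300049 0.25401804 0.012     ] [0.10752818 0.16985635 0.10927449 0.16971655]
jigmanual [[ 0.62509922  0.00761429  0.02      ]
 [ 0.65622131 -0.24848726  0.02      ]
 [ 0.46953101 -0.26919363  0.02      ]
 [ 0.43861172 -0.01345198  0.02      ]] [ 0.54736582 -0.13087965  0.02      ] [0.1876736  0.25798564 0.18783509 0.25760394]
0.12092950000577579
0.12031656316189422
```

```bash
python3 -m crank '[{"grip":0,"offset":[12,-10,0],"angular":[0,0,-1]},{"grip":0,"offset":[37,-30,0],"angular":[0,0,-3]},{"grip":0,"offset":[74,-60,0],"angular":[0,0,-6]},{"grip":0,"offset":[112,-90,0],"angular":[0,0,-10]},{"grip":0,"offset":[149,-120,0],"angular":[0,0,-14]},{"grip":0,"offset":[186,-150,0],"angular":[0,0,-18]},{"grip":0,"offset":[223,-180,0],"angular":[0,0,-22]},{"grip":0,"offset":[260,-210,0],"angular":[0,0,-26]},{"grip":0,"offset":[290,-234,0],"angular":[0,0,-29]},{"grip":0,"offset":[305,-246,0],"angular":[0,0,-30]}]'
cat >> h.py <<'E'
def togo(xy,z,yawx_deg):
    """offset in tool mm and turn about tool z to reach TCP xy,z with tool-x yaw"""
    s=manip.sense();R=Ro.from_quat(s["tool_rot"]).as_matrix()
    dlt=R.T@(np.array([xy[0],xy[1],z])-s["tcp_pos"])*1000
    y=np.degrees(np.arctan2(R[1,0],R[0,0]))
    print("t %.1f tcp"%s["t"],s["tcp_pos"].round(4),"yawx %.2f"%y,"tilt",np.degrees(np.arccos(-R[2,2])).round(2),"F",s["force"].round(2),"gap %.3f"%s["finger_gap"])
    print("offset",dlt.round(1),"turn z",round(-(yawx_deg-y),2))
E
python3 -c "
from h import *
togo((.4934,.2544),.12,90-16.4)"
```

```text
t: 1.15
tcp_pos: [0.4307, -0.2219, 0.1959]
tool_rot: [0.892, 0.452, 0.0, -0.001]
force: [-0.6, -0.3, -0.9]
finger_gap: 0.997
t 1.1 tcp [ 0.4307 -0.2219  0.1959] yawx 53.73 tilt 0.12 F [-0.62 -0.3  -0.88] gap 0.997
offset [ 421.  -231.1   76.8] turn z -19.87
```

```bash
python3 -m crank '[{"grip":0,"offset":[15,-8,0],"angular":[0,0,-1]},{"grip":0,"offset":[45,-25,0],"angular":[0,0,-3]},{"grip":0,"offset":[85,-47,0],"angular":[0,0,-5]},{"grip":0,"offset":[127,-70,0],"angular":[0,0,-7]},{"grip":0,"offset":[169,-93,0],"angular":[0,0,-9]},{"grip":0,"offset":[211,-116,0],"angular":[0,0,-11]},{"grip":0,"offset":[253,-139,0],"angular":[0,0,-13]},{"grip":0,"offset":[295,-162,0],"angular":[0,0,-15]},{"grip":0,"offset":[335,-184,0],"angular":[0,0,-17]},{"grip":0,"offset":[360,-198,0],"angular":[0,0,-18.5]}]'
python3 -c "
from h import *
togo((.4934,.2544),.12,90-16.4)"
```

```text
t: 2.15
tcp_pos: [0.4848, 0.1843, 0.196]
tool_rot: [0.808, 0.589, 0.0, -0.0]
force: [-0.3, -0.8, -0.1]
finger_gap: 1.004
t 2.1 tcp [0.4848 0.1843 0.196 ] yawx 72.20 tilt 0.05 F [-0.33 -0.76 -0.06] gap 1.004
offset [ 69.3 -13.2  76.1] turn z -1.4
```

```bash
python3 -m crank '[{"grip":0,"offset":[20,-4,15],"angular":[0,0,-0.5]},{"grip":0,"offset":[45,-8,40],"angular":[0,0,-1]},{"grip":0,"offset":[62,-12,60],"angular":[0,0,-1.4]},{"grip":0,"offset":[68,-13,80],"angular":[0,0,-1.4]},{"grip":0,"offset":[69,-13,90],"angular":[0,0,-1.4]},{"grip":0,"offset":[69,-13,90],"angular":[0,0,-1.4]},{"grip":0,"offset":[69,-13,90],"angular":[0,0,-1.4]}]'
python3 - <<'E'
from h import *
togo((.4934,.2544),.02,90-16.4)
for n in("top","side"):
    d=vision.snapshot(n); cv2.imwrite(f"pics/{n}1.png",d["pixels"][:,:,::-1])
    c=proj(d,[.4934,.2544,.04])[0].astype(int);print(c)
    i=d["pixels"][max(0,c[1]-60):c[1]+60,max(0,c[0]-80):c[0]+80,::-1]
    cv2.imwrite(f"pics/{n}1c.png",cv2.resize(i,None,fx=4.5,fy=4.5,interpolation=cv2.INTER_CUBIC))
E
```

```text
t: 2.85
tcp_pos: [0.495, 0.25, 0.1064]
tool_rot: [0.802, 0.597, 0.0, 0.0]
force: [0.1, 0.1, 0.5]
finger_gap: 0.999
t 2.9 tcp [0.495  0.25   0.1064] yawx 73.32 tilt 0.01 F [0.1  0.11 0.48] gap 0.999
offset [ 3.7 -2.8 86.4] turn z -0.28
[237 246]
[273 183]
```

View pics/side1c.png

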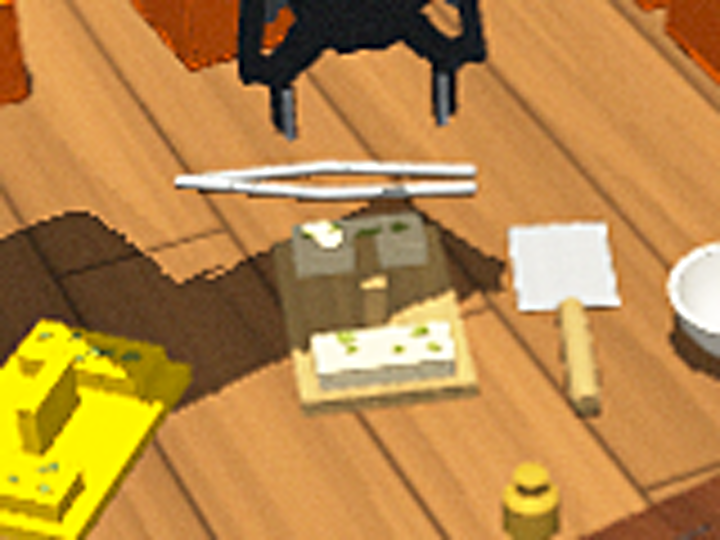

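View pics/side1.png

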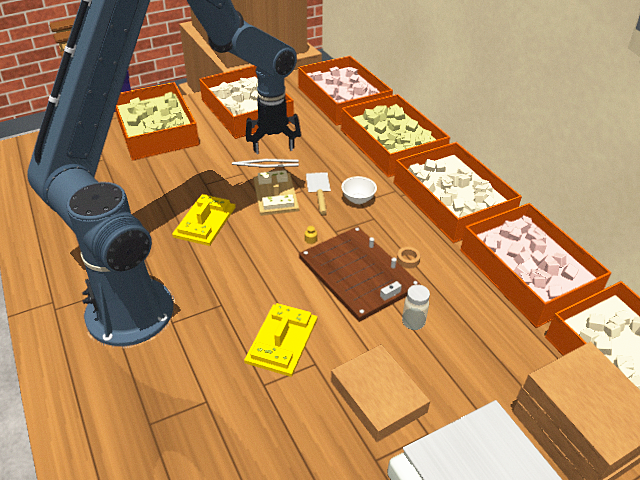

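View pics/top1.png

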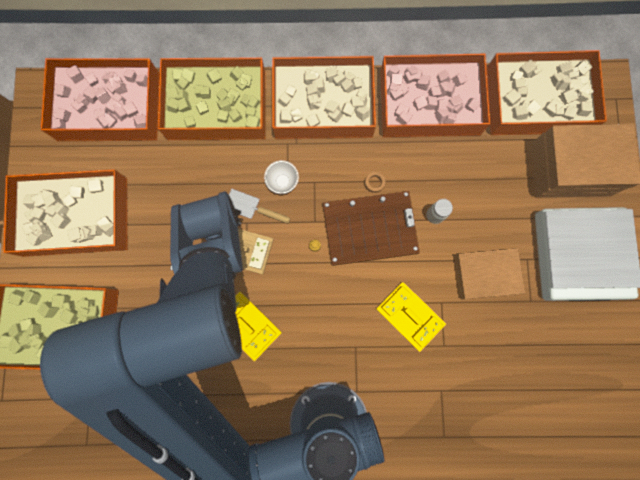

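Side view: the gripper, at about (273,135), stands above the carrier at (278,190) with its jaws straddling the bar across the board. The scraper and tongs are clear. Descending.

```bash
python3 -m crank '[{"grip":0,"offset":[4,-3,15],"angular":[0,0,-0.3]},{"grip":0,"offset":[4,-3,40],"angular":[0,0,-0.3]},{"grip":0,"offset":[4,-3,62],"angular":[0,0,-0.3]},{"grip":0,"offset":[4,-3,76],"angular":[0,0,-0.3]},{"grip":0,"offset":[4,-3,83],"angular":[0,0,-0.3]},{"grip":0,"offset":[4,-3,86],"angular":[0,0,-0.3]},{"grip":0,"offset":[4,-3,86],"angular":[0,0,-0.3]},{"grip":0,"offset":[4,-3,86],"angular":[0,0,-0.3]}]' 40
python3 - <<'E'
from h import *
togo((.4934,.2544),.02,90-16.4)
d=vision.snapshot("side")
i=d["pixels"][123:243,193:353,::-1]
cv2.imwrite("pics/side2c.png",cv2.resize(i,None,fx=4.5,fy=4.5,interpolation=cv2.INTER_CUBIC))
E
```

```text
t: 3.75
tcp_pos: [0.4941, 0.2551, 0.0207]
tool_rot: [0.801, 0.599, 0.001, 0.0]
force: [0.6, -0.6, -0.7]
finger_gap: 1.004
t 3.8 tcp [0.4941 0.2551 0.0207] yawx 73.62 tilt 0.09 F [ 0.6  -0.56 -0.73] gap 1.004
offset [-0.9 -0.5  0.7] turn z 0.02
```

View pics/side2c.png

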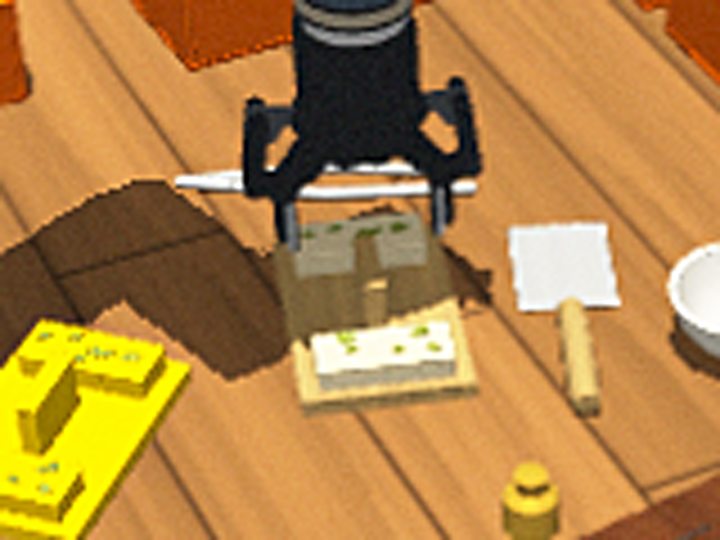

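```bash
python3 - <<'E'
from h import *
d=vision.snapshot("side")
c=np.array([.4934,.2544]);ex=np.array([.959,-.282]);ey=np.array([.282,.959])
f=lambda x,y,z:(proj(d,[*(c+x*ex+y*ey),z])[0]-[193,123])*4.5
for n,a in dict(fingL=(-.0425,0,.033),fingR=(.0425,0,.033),barnear=(0,-.028,.052),barfar=(0,.028,.052),bl=(-.055,.085,.012),br=(.055,.085,.012),nl=(-.055,-.085,.012),nr=(.055,-.085,.012),slabfarL=(-.043,.042,.03)).items(): print(n,f(*a).round())
E
```

```text
fingL [297. 288.]
fingR [429. 273.]
barnear [368. 283.]
barfar [357. 231.]
bl [266. 238.]
br [429. 221.]
nl [295. 399.]
nr [470. 379.]
slabfarL [289. 253.]
```

```bash
python3 - <<'E'
from h import *
d=vision.snapshot("side")
c=np.array([.4948,.250]);ex=np.array([.959,-.282]);ey=np.array([.282,.959])
for x in(-.0425,.0425,-.057,.057):
  print(x,(proj(d,[*(c+x*ex),.1194])[0]-[193,123])*4.5)
i=d["pixels"][160:220,240:310,::-1].astype(float)
i=np.clip(255*(i/255)**.6,0,255).astype(np.uint8)
cv2.imwrite("pics/side3c.png",cv2.resize(i,None,fx=10,fy=10,interpolation=cv2.INTER_CUBIC))
E
```

```text
-0.0425 [294.70892852 179.4288657 ]
0.0425 [430.95830142 165.54476652]
-0.057 [271.29626837 181.83441675]
0.057 [454.02157575 163.21389702]
```

View pics/side3c.png

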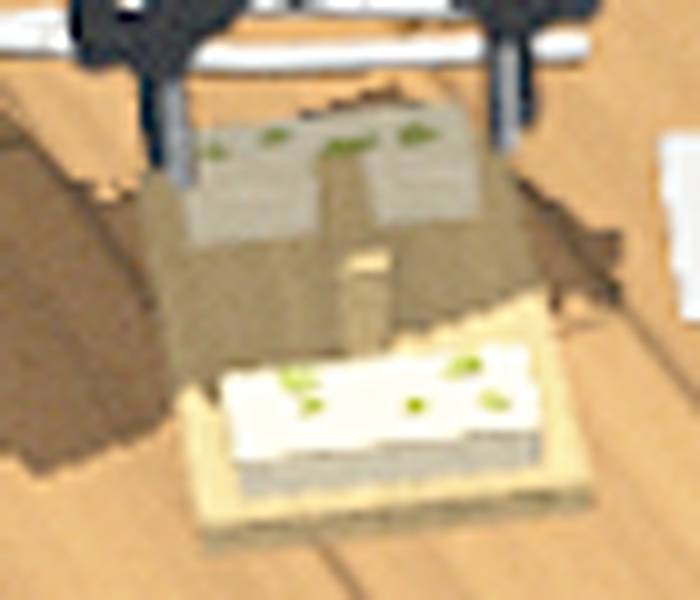

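```bash
python3 - <<'E'
from h import *
d=vision.snapshot("side")
c=np.array([.2483,-.5727]);ey=np.array([.3976,-.9175]);
for x in(-.0425,.0425,-.057,.057):
  print(x,proj(d,[*(c+x*ey),.208])[0],proj(d,[*(c+x*ey),.195])[0])
i=cv2.imread("pics/side0.png")[320:450,260:420]
cv2.imwrite("pics/s0c.png",cv2.resize(i,None,fx=4.5,fy=4.5,interpolation=cv2.INTER_CUBIC))
E
```

```text
-0.0425 [318.12366702 397.63452483] [318.05755862 401.86030384]
0.0425 [358.28588633 425.84602169] [357.84797926 429.95086663]
-0.057 [311.55350034 392.99372819] [311.54520191 397.2368237 ]
0.057 [365.42292513 430.83069594] [364.91574488 434.91143323]
```

View pics/s0c.png

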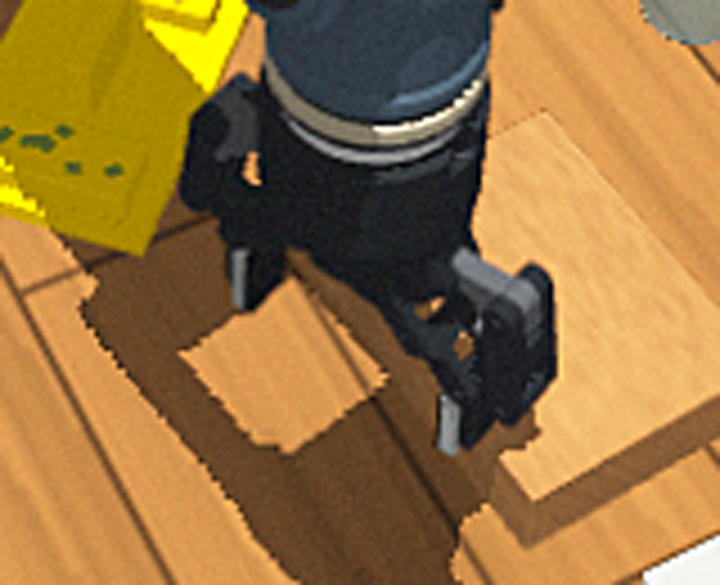

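The fingertips appear about 8 px higher in the side view than I predicted, though they match left to right. I'll close partway and look again before gripping.

```bash
python3 -m crank '[{"grip":0.3,"offset":[0,0,0],"angular":[0,0,0]},{"grip":0.6,"offset":[0,0,0],"angular":[0,0,0]},{"grip":0.6,"offset":[0,0,0],"angular":[0,0,0]},{"grip":0.6,"offset":[0,0,0],"angular":[0,0,0]},{"grip":0.6,"offset":[0,0,0],"angular":[0,0,0]}]' 40
python3 - <<'E'
from h import *
togo((.4934,.2544),.02,90-16.4)
d=vision.snapshot("side")
i=d["pixels"][160:220,240:310,::-1].astype(float)
i=np.clip(255*(i/255)**.6,0,255).astype(np.uint8)
cv2.imwrite("pics/side4c.png",cv2.resize(i,None,fx=10,fy=10,interpolation=cv2.INTER_CUBIC))
c=np.array([.4941,.2551]);ex=np.array([.959,-.282])
for x in(-.017,.017): print(x,(proj(d,[*(c+x*ex),.0247])[0]-[240,160])*10)
E
```

```text
t: 4.45
tcp_pos: [0.4934, 0.2549, 0.0199]
tool_rot: [0.801, 0.599, -0.0, -0.0]
force: [-0.3, -0.1, 0.4]
finger_gap: 0.4
t 4.5 tcp [0.4934 0.2549 0.0199] yawx 73.63 tilt 0.0 F [-0.33 -0.13  0.41] gap 0.400
offset [-0.5  0.2 -0.1] turn z 0.03
-0.017 [281.4335832  280.57887176]
0.017 [398.10329103 267.98740391]
```

View pics/side4c.png

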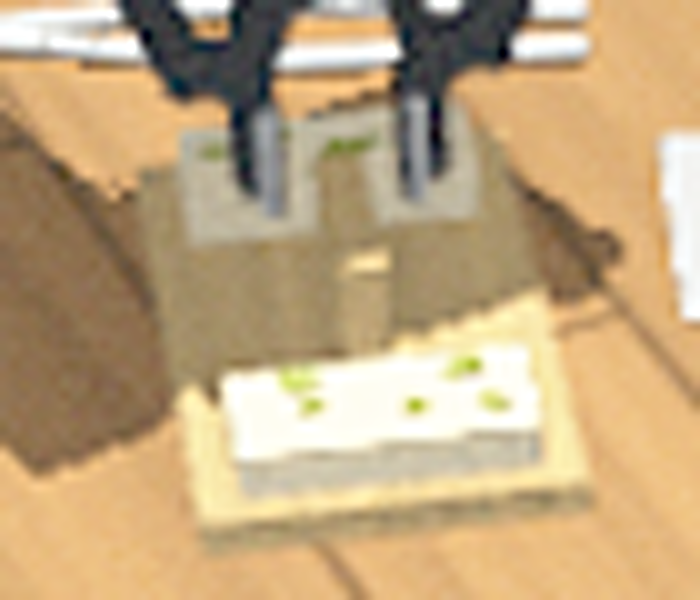

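```bash
python3 - <<'E'
from h import *
d=vision.snapshot("top")
i=d["pixels"][170:300,140:300,::-1].astype(float)
i=np.clip(255*(i/255)**.6,0,255).astype(np.uint8)
i=cv2.resize(i,None,fx=4.5,fy=4.5,interpolation=cv2.INTER_CUBIC)
for z in (.04,.1,.15,.2,.25,.3):
    p=(proj(d,[.4934,.2549,z])[0]-[140,170])*4.5; cv2.circle(i,tuple(p.astype(int)),4,(0,0,255),1)
cv2.imwrite("pics/top4c.png",i)
d=vision.snapshot("side")
i=d["pixels"][90:220,195:355,::-1].astype(float)
i=np.clip(255*(i/255)**.6,0,255).astype(np.uint8)
i=cv2.resize(i,None,fx=4.5,fy=4.5,interpolation=cv2.INTER_CUBIC)
for z in (.02,.0387,.093,.15,.2):
    p=(proj(d,[.4934,.2549,z])[0]-[195,90])*4.5; cv2.circle(i,tuple(p.astype(int)),4,(0,0,255),1)
cv2.imwrite("pics/side5c.png",i)
E
```

```text
(no output)
```

View pics/top4c.png

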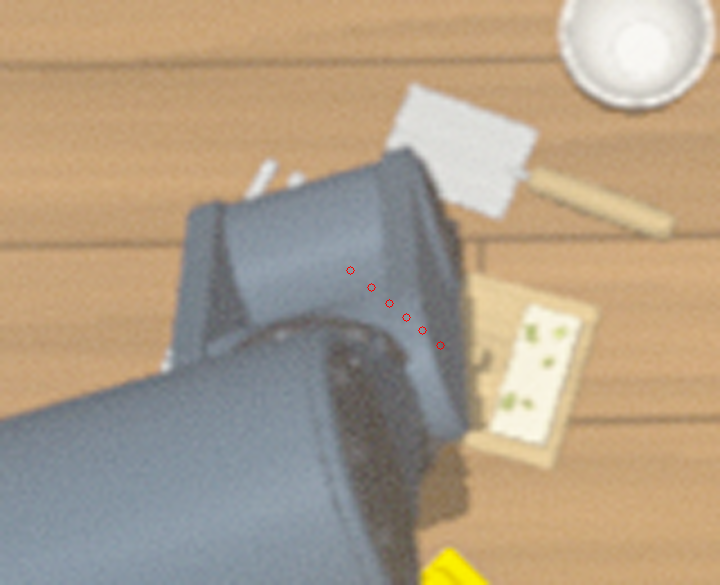

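View pics/side5c.png

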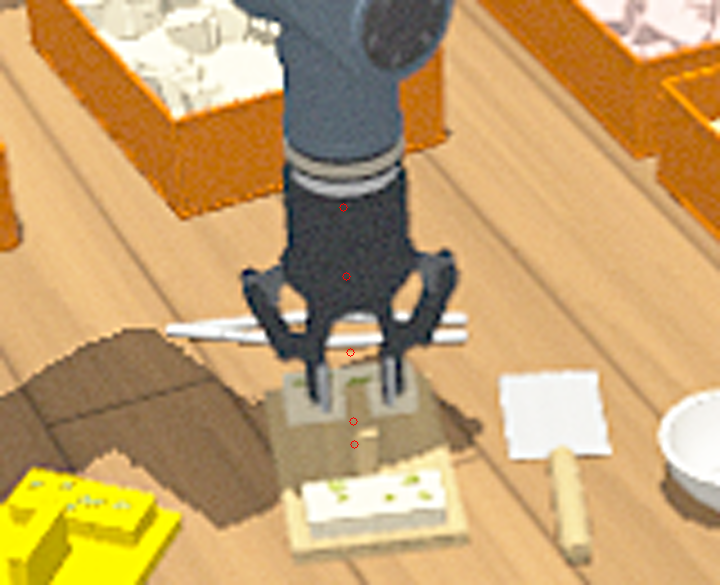

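Compared with the projected tool axis (red dots), the whole gripper sits about 45 crop px high. That fits an offset of roughly 25–30 mm along the tool axis. I'll settle it by touch, descending in small steps and watching the force.

```bash
python3 -m crank '[{"grip":0.6,"offset":[0,0,1],"angular":[0,0,0]},{"grip":0.6,"offset":[0,0,2],"angular":[0,0,0]},{"grip":0.6,"offset":[0,0,3],"angular":[0,0,0]},{"grip":0.6,"offset":[0,0,4],"angular":[0,0,0]},{"grip":0.6,"offset":[0,0,4],"angular":[0,0,0]}]' 40
```

```text
t: 5.1
tcp_pos: [0.4932, 0.2549, 0.0157]
tool_rot: [0.801, 0.599, -0.0, -0.0]
force: [-1.0, -0.2, 0.1]
finger_gap: 0.401
```

```bash
python3 -m crank '[{"grip":0.6,"offset":[0,0,1],"angular":[0,0,0]},{"grip":0.6,"offset":[0,0,2],"angular":[0,0,0]},{"grip":0.6,"offset":[0,0,3],"angular":[0,0,0]},{"grip":0.6,"offset":[0,0,3],"angular":[0,0,0]}]' 40
python3 -m crank '[{"grip":0.6,"offset":[0,0,0.5],"angular":[0,0,0]},{"grip":0.6,"offset":[0,0,1],"angular":[0,0,0]},{"grip":0.6,"offset":[0,0,1],"angular":[0,0,0]}]' 40
```

```text
t: 5.5
tcp_pos: [0.4933, 0.2549, 0.0128]
tool_rot: [0.801, 0.599, -0.0, -0.0]
force: [-0.5, -0.2, -0.3]
finger_gap: 0.401
t: 5.8
tcp_pos: [0.4934, 0.2549, 0.0119]
tool_rot: [0.801, 0.599, -0.0, -0.0]
force: [-1.0, -0.5, -0.6]
finger_gap: 0.396
```

```bash
python3 -m crank '[{"grip":0.6,"offset":[0,0,1],"angular":[0,0,0]},{"grip":0.6,"offset":[0,0,1],"angular":[0,0,0]}]' 40
python3 -m crank '[{"grip":0.6,"offset":[0,0,1],"angular":[0,0,0]},{"grip":0.6,"offset":[0,0,1],"angular":[0,0,0]}]' 40
python3 -m crank '[{"grip":0.6,"offset":[0,0,1],"angular":[0,0,0]},{"grip":0.6,"offset":[0,0,1],"angular":[0,0,0]}]' 40
python3 - <<'E'
from h import *
togo((.4934,.2544),.02,90-16.4)
d=vision.snapshot("side")
i=d["pixels"][160:220,240:310,::-1].astype(float)
i=np.clip(255*(i/255)**.6,0,255).astype(np.uint8)
cv2.imwrite("pics/side6c.png",cv2.resize(i,None,fx=10,fy=10,interpolation=cv2.INTER_CUBIC))
E
```

```text
t: 6.0
tcp_pos: [0.4933, 0.2549, 0.0108]
tool_rot: [0.801, 0.599, -0.0, -0.0]
force: [0.2, -0.6, -1.5]
finger_gap: 0.399
t: 6.2
tcp_pos: [0.4933, 0.2549, 0.0098]
tool_rot: [0.801, 0.599, -0.0, -0.0]
force: [-0.4, 0.4, -0.3]
finger_gap: 0.4
t: 6.4
tcp_pos: [0.4933, 0.2549, 0.0088]
tool_rot: [0.801, 0.599, -0.0, -0.0]
force: [-0.2, 0.3, 0.8]
finger_gap: 0.402
t 6.4 tcp [0.4933 0.2549 0.0088] yawx 73.63 tilt 0.01 F [-0.21  0.26  0.77] gap 0.402
offset [ -0.5   0.2 -11.2] turn z 0.03
```

View pics/side6c.png

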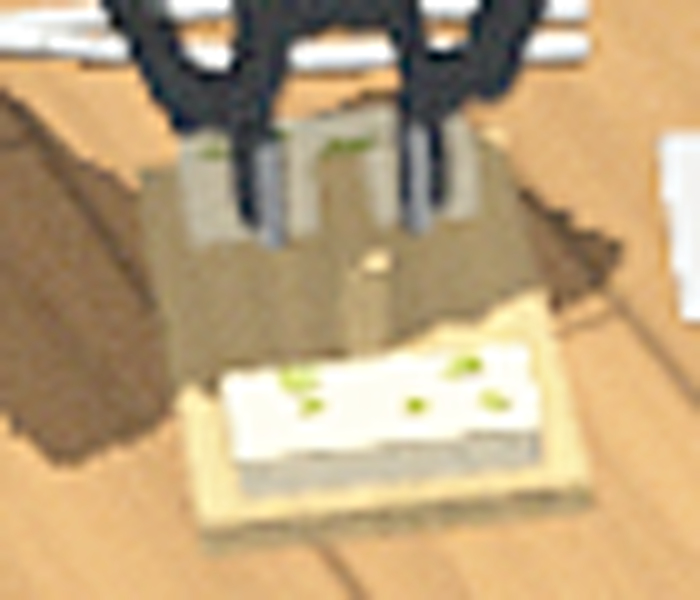

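```bash
for k in 1 2 3; do python3 -m crank '[{"grip":0.6,"offset":[0,0,1],"angular":[0,0,0]},{"grip":0.6,"offset":[0,0,1],"angular":[0,0,0]}]' 40 | grep -E "tcp_pos|force"; done
```

```text
tcp_pos: [0.4933, 0.2549, 0.0078]
force: [-0.7, -0.7, -1.1]
tcp_pos: [0.4933, 0.2549, 0.0068]
force: [0.2, -0.1, 0.2]
tcp_pos: [0.4933, 0.2549, 0.0058]
force: [0.3, -0.2, -0.2]
```

```bash
for k in 1 2 3 4 5; do python3 -m crank '[{"grip":0.6,"offset":[0,0,1],"angular":[0,0,0]},{"grip":0.6,"offset":[0,0,1],"angular":[0,0,0]}]' 40 | grep -E "tcp_pos|force"; done
python3 - <<'E'
from h import *
d=vision.snapshot("side")
i=d["pixels"][160:220,240:310,::-1].astype(float)
i=np.clip(255*(i/255)**.6,0,255).astype(np.uint8)
cv2.imwrite("pics/side7c.png",cv2.resize(i,None,fx=10,fy=10,interpolation=cv2.INTER_CUBIC))
E
```

```text
tcp_pos: [0.4933, 0.2549, 0.0048]
force: [-1.5, 0.5, 0.6]
tcp_pos: [0.4933, 0.2549, 0.0038]
force: [-0.8, -0.3, 0.7]
tcp_pos: [0.4933, 0.2549, 0.0028]
force: [-0.3, -0.3, -0.3]
tcp_pos: [0.4933, 0.2549, 0.0018]
force: [-0.3, -0.3, 0.2]
tcp_pos: [0.4933, 0.2549, 0.0008]
force: [0.2, 0.0, -0.3]
```

View pics/side7c.png

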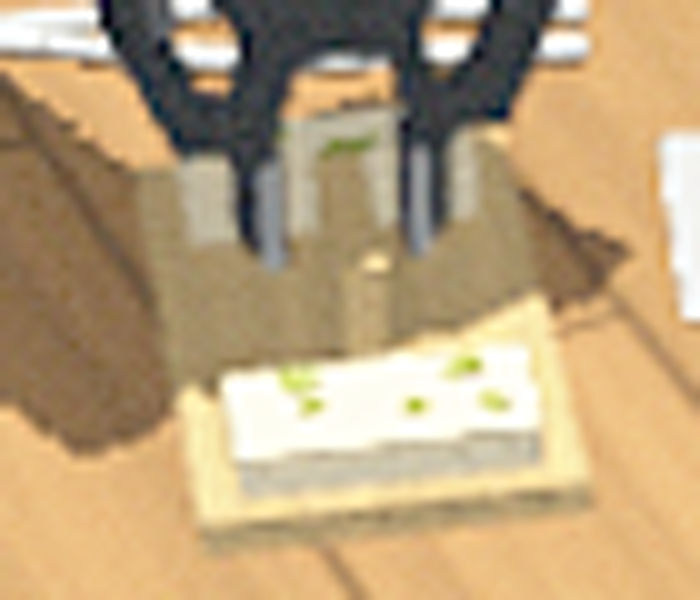

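There is no contact at a reported TCP height of 0.001, well below the board's top (0.012). So the reported TCP height is biased low by roughly 20 mm, as the picture suggested: tips at rows 268/252, about 35 crop px above the board contact line. I go down 4 mm more and close.

```bash
for k in 1 2 3 4; do python3 -m crank '[{"grip":0.6,"offset":[0,0,1],"angular":[0,0,0]},{"grip":0.6,"offset":[0,0,1],"angular":[0,0,0]}]' 40 | grep -E "tcp_pos|force"; done
python3 -m crank '[{"grip":0.7,"offset":[0,0,0],"angular":[0,0,0]},{"grip":0.75,"offset":[0,0,0],"angular":[0,0,0]},{"grip":0.8,"offset":[0,0,0],"angular":[0,0,0]},{"grip":0.9,"offset":[0,0,0],"angular":[0,0,0]},{"grip":1,"offset":[0,0,0],"angular":[0,0,0]},{"grip":1,"offset":[0,0,0],"angular":[0,0,0]},{"grip":1,"offset":[0,0,0],"angular":[0,0,0]}]' 60
python3 - <<'E'
from h import *
d=vision.snapshot("side")
i=d["pixels"][160:220,240:310,::-1].astype(float)
i=np.clip(255*(i/255)**.6,0,255).astype(np.uint8)
cv2.imwrite("pics/side8c.png",cv2.resize(i,None,fx=10,fy=10,interpolation=cv2.INTER_CUBIC))
E
```

```text
tcp_pos: [0.4933, 0.2549, -0.0002]
force: [-0.2, -0.1, 0.4]
tcp_pos: [0.4933, 0.2549, -0.0012]
force: [-0.5, -0.5, 0.4]
tcp_pos: [0.4933, 0.2549, -0.0022]
force: [0.3, 0.1, -1.6]
tcp_pos: [0.4933, 0.2549, -0.0032]
force: [0.7, -0.2, -0.0]
t: 9.6
tcp_pos: [0.4942, 0.255, -0.0027]
tool_rot: [0.801, 0.599, 0.001, 0.0]
force: [1.7, -0.6, 3.5]
finger_gap: 0.151
```

View pics/side8c.png

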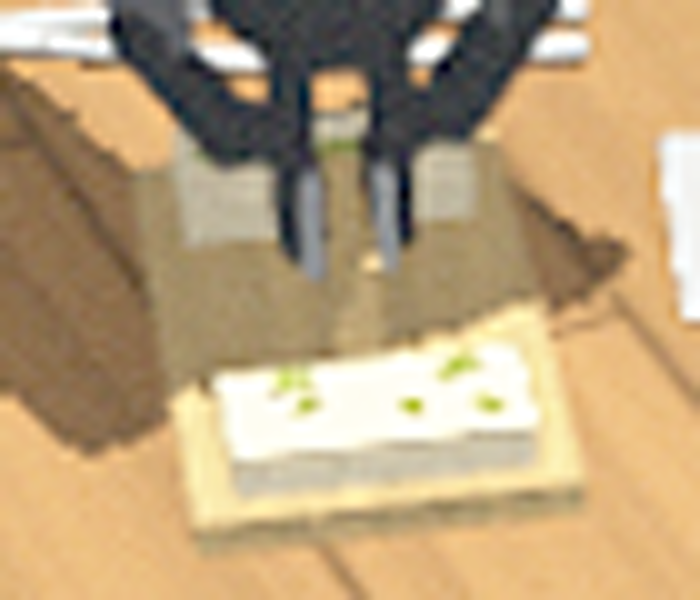

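```bash
python3 -m crank '[{"grip":1,"offset":[0,0,-2],"angular":[0,0,0]},{"grip":1,"offset":[0,0,-6],"angular":[0,0,0]},{"grip":1,"offset":[0,0,-14],"angular":[0,0,0]},{"grip":1,"offset":[0,0,-26],"angular":[0,0,0]},{"grip":1,"offset":[0,0,-40],"angular":[0,0,0]},{"grip":1,"offset":[0,0,-54],"angular":[0,0,0]},{"grip":1,"offset":[0,0,-66],"angular":[0,0,0]},{"grip":1,"offset":[0,0,-74],"angular":[0,0,0]},{"grip":1,"offset":[0,0,-78],"angular":[0,0,0]},{"grip":1,"offset":[0,0,-78],"angular":[0,0,0]}]' 80
python3 - <<'E'
from h import *
togo((.4934,.2544),.02,90-16.4)
for n in("top","side"):
    d=vision.snapshot(n)
    cv2.imwrite(f"pics/{n}9.png",d["pixels"][:,:,::-1])
    c=proj(d,[.4934,.2544,.08])[0].astype(int)
    i=d["pixels"][c[1]-60:c[1]+60,c[0]-80:c[0]+80,::-1]
    cv2.imwrite(f"pics/{n}9c.png",cv2.resize(i,None,fx=5,fy=5,interpolation=cv2.INTER_CUBIC))
E
```

```text
t: 10.65
tcp_pos: [0.4937, 0.255, 0.0756]
tool_rot: [0.801, 0.599, 0.001, 0.0]
force: [0.2, 0.6, -4.8]
finger_gap: 0.146
t 10.7 tcp [0.4937 0.255  0.0756] yawx 73.63 tilt 0.07 F [ 0.21  0.62 -4.82] gap 0.146
offset [-0.7 -0.2 55.6] turn z 0.03
```

View pics/side9c.png

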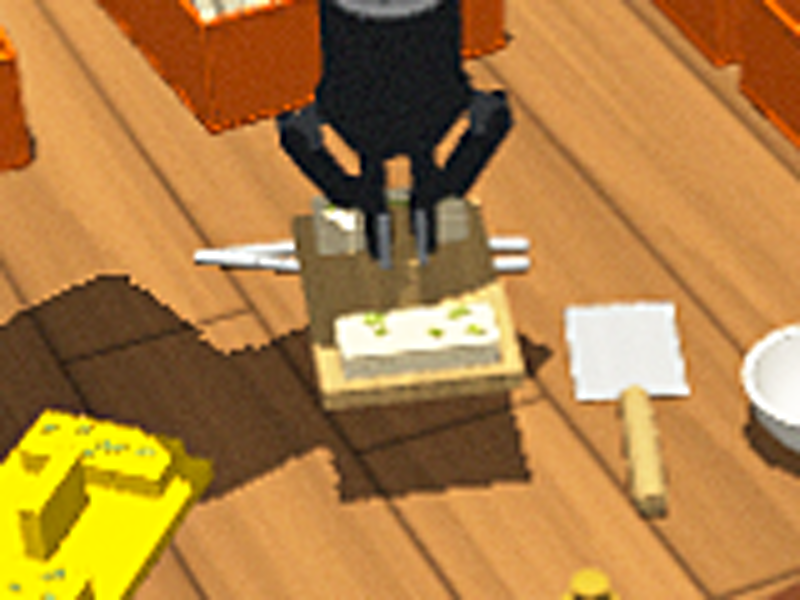

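Lifted cleanly: the board hangs level under the gripper, and the force is −4.8 N, about 0.5 kg. Next I carry it over the jig while turning.

```bash
python3 -m crank '[{"grip":1,"offset":[-7,3,-1],"angular":[0,0,-0.5]},{"grip":1,"offset":[-25,9,-3],"angular":[0,0,-2]},{"grip":1,"offset":[-50,19,-5],"angular":[0,0,-4]},{"grip":1,"offset":[-82,31,-5],"angular":[0,0,-6]},{"grip":1,"offset":[-117,44,-5],"angular":[0,0,-8]},{"grip":1,"offset":[-153,58,-5],"angular":[0,0,-10]},{"grip":1,"offset":[-188,71,-5],"angular":[0,0,-12]},{"grip":1,"offset":[-223,84,-5],"angular":[0,0,-14]},{"grip":1,"offset":[-250,94,-5],"angular":[0,0,-16]},{"grip":1,"offset":[-265,100,-5],"angular":[0,0,-17]}]' 80
python3 -c "
from h import *
togo((.522,-.1241),.08,96.9)"
```

```text
t: 11.75
tcp_pos: [0.5147, -0.0307, 0.0796]
tool_rot: [0.704, 0.711, -0.0, 0.0]
force: [0.3, 0.5, -5.1]
finger_gap: 0.144
t 11.8 tcp [ 0.5147 -0.0307  0.0796] yawx 90.55 tilt 0.04 F [ 0.25  0.53 -5.08] gap 0.144
offset [-93.5   6.4  -0.4] turn z -6.35
```

```bash
python3 -m crank '[{"grip":1,"offset":[-10,1,0],"angular":[0,0,-0.7]},{"grip":1,"offset":[-30,2,0],"angular":[0,0,-2.1]},{"grip":1,"offset":[-55,4,0],"angular":[0,0,-3.8]},{"grip":1,"offset":[-77,5,0],"angular":[0,0,-5.3]},{"grip":1,"offset":[-89,6,0],"angular":[0,0,-6.1]},{"grip":1,"offset":[-93.5,6.4,0],"angular":[0,0,-6.3]},{"grip":1,"offset":[-93.5,6.4,0],"angular":[0,0,-6.3]},{"grip":1,"offset":[-93.5,6.4,0],"angular":[0,0,-6.3]}]' 80
python3 - <<'E'
from h import *
togo((.522,-.1241),.02,96.9)
for n in("top","side"):
    d=vision.snapshot(n)
    cv2.imwrite(f"pics/{n}10.png",d["pixels"][:,:,::-1])
    c=proj(d,[.54,-.13,.05])[0].astype(int)
    i=d["pixels"][c[1]-60:c[1]+60,c[0]-80:c[0]+80,::-1]
    cv2.imwrite(f"pics/{n}10c.png",cv2.resize(i,None,fx=5,fy=5,interpolation=cv2.INTER_CUBIC))
E
```

```text
t: 12.55
tcp_pos: [0.5213, -0.1203, 0.0796]
tool_rot: [0.663, 0.748, -0.0, -0.001]
force: [-0.1, 1.0, -6.3]
finger_gap: 0.146
t 12.6 tcp [ 0.5213 -0.1203  0.0796] yawx 96.92 tilt 0.1 F [-0.12  0.98 -6.34] gap 0.146
offset [-3.9  0.3 59.6] turn z 0.02
```

View pics/side10c.png

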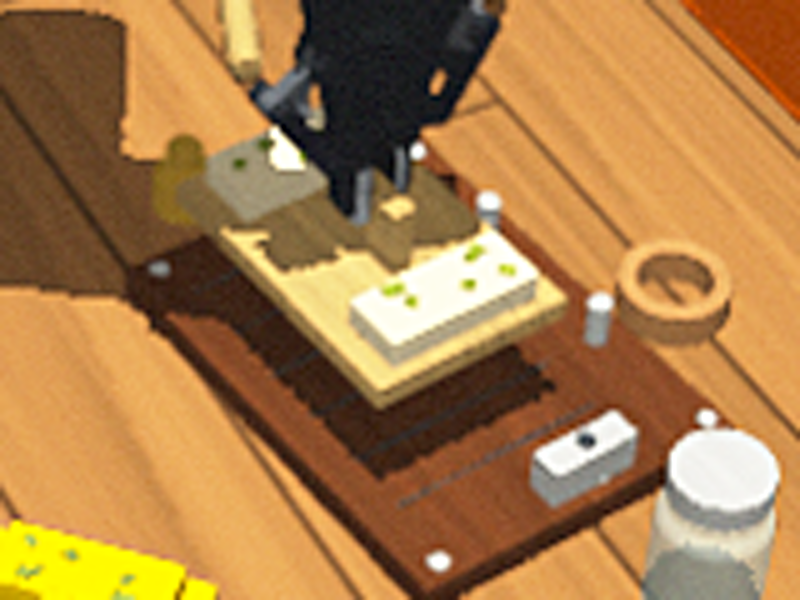

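View pics/top10c.png

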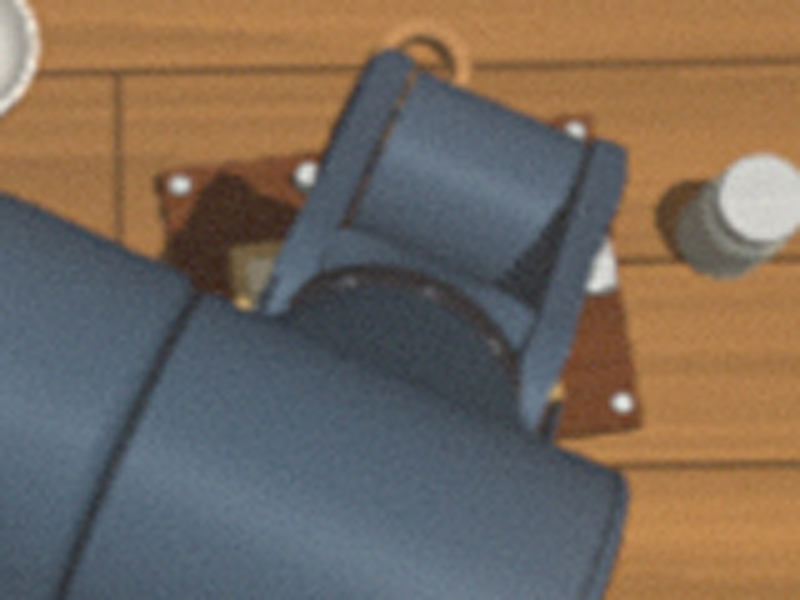

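The board hangs level over the bed. Both dowels, the stop at crop (585,455) and the jar are clear. Lowering.

```bash
python3 -m crank '[{"grip":1,"offset":[-1,0,5],"angular":[0,0,0]},{"grip":1,"offset":[-2,0,15],"angular":[0,0,0]},{"grip":1,"offset":[-3,0,27],"angular":[0,0,0]},{"grip":1,"offset":[-3,0,38],"angular":[0,0,0]},{"grip":1,"offset":[-3,0,46],"angular":[0,0,0]},{"grip":1,"offset":[-3,0,51],"angular":[0,0,0]},{"grip":1,"offset":[-3,0,54],"angular":[0,0,0]},{"grip":1,"offset":[-3,0,55],"angular":[0,0,0]},{"grip":1,"offset":[-3,0,55],"angular":[0,0,0]},{"grip":1,"offset":[-3,0,55],"angular":[0,0,0]}]' 80
python3 - <<'E'
from h import *
togo((.522,-.1241),.02,96.9)
d=vision.snapshot("side")
c=proj(d,[.54,-.13,.05])[0].astype(int)
i=d["pixels"][c[1]-60:c[1]+60,c[0]-80:c[0]+80,::-1]
cv2.imwrite(f"pics/side11c.png",cv2.resize(i,None,fx=5,fy=5,interpolation=cv2.INTER_CUBIC))
E
```

```text
t: 13.65
tcp_pos: [0.5227, -0.1241, 0.0253]
tool_rot: [0.663, 0.749, 0.0, 0.0]
force: [0.8, -0.6, -4.6]
finger_gap: 0.14
t 13.7 tcp [ 0.5227 -0.1241  0.0253] yawx 96.92 tilt 0.05 F [ 0.76 -0.65 -4.57] gap 0.140
offset [ 0.1 -0.7  5.3] turn z 0.02
```

View pics/side11c.png

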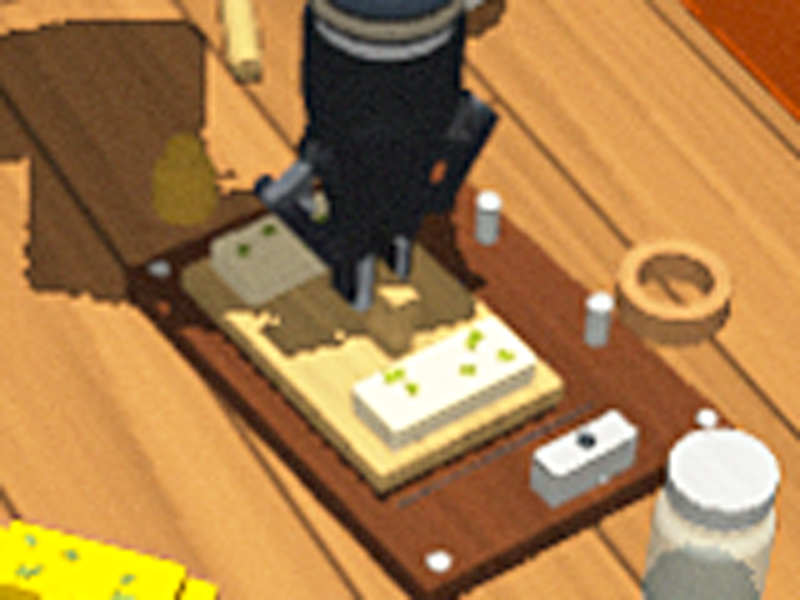

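Board well placed, just above the bed. Now feeling for contact.

```bash
python3 -m crank '[{"grip":1,"offset":[0,0,1],"angular":[0,0,0]},{"grip":1,"offset":[0,0,2],"angular":[0,0,0]},{"grip":1,"offset":[0,0,3],"angular":[0,0,0]},{"grip":1,"offset":[0,0,4],"angular":[0,0,0]},{"grip":1,"offset":[0,0,4],"angular":[0,0,0]}]' 80 | grep -E "tcp|force"
for k in 1 2; do python3 -m crank '[{"grip":1,"offset":[0,0,0.5],"angular":[0,0,0]},{"grip":1,"offset":[0,0,1],"angular":[0,0,0]},{"grip":1,"offset":[0,0,1],"angular":[0,0,0]}]' 80| grep -E "tcp|force"; done
```

```text
tcp_pos: [0.5223, -0.1239, 0.0207]
force: [0.1, -0.4, -5.2]
tcp_pos: [0.5223, -0.1239, 0.0198]
force: [0.2, 0.8, -5.1]
tcp_pos: [0.5223, -0.1239, 0.0188]
force: [-0.1, -0.3, -5.6]
```

```bash
for k in 1 2; do python3 -m crank '[{"grip":1,"offset":[0,0,0.5],"angular":[0,0,0]},{"grip":1,"offset":[0,0,0.5],"angular":[0,0,0]}]' 80| grep -E "tcp|force"; done
```

```text
tcp_pos: [0.5224, -0.1239, 0.0184]
force: [0.6, -0.9, -5.1]
tcp_pos: [0.5224, -0.1239, 0.0178]
force: [0.1, 0.4, -5.7]
```

```bash
for k in 1 2 ; do python3 -m crank '[{"grip":1,"offset":[0,0,0.5],"angular":[0,0,0]},{"grip":1,"offset":[0,0,0.5],"angular":[0,0,0]}]' 80| grep -E "tcp|force"; done
```

```text
tcp_pos: [0.5224, -0.1239, 0.0174]
force: [0.7, -1.4, -5.2]
tcp_pos: [0.5225, -0.124, 0.0174]
force: [-0.0, 1.1, 0.0]
```

Contact: the bed now carries the weight (Fz about 0). I'll hold briefly, then slide toward the dowels, stopping about 5 mm short.

```bash
python3 -m crank '[{"grip":1,"offset":[0,0,0],"angular":[0,0,0]},{"grip":1,"offset":[0,0,0],"angular":[0,0,0]},{"grip":1,"offset":[0,0,0],"angular":[0,0,0]},{"grip":1,"offset":[0,0,0],"angular":[0,0,0]}]' 80
python3 - <<'E'
from h import *
s=manip.sense(); print(s["ft_torque"])
d=vision.snapshot("side")
c=proj(d,[.54,-.13,.05])[0].astype(int)
i=d["pixels"][c[1]-60:c[1]+60,c[0]-80:c[0]+80,::-1]
cv2.imwrite(f"pics/side12c.png",cv2.resize(i,None,fx=5,fy=5,interpolation=cv2.INTER_CUBIC))
E
```

```text
t: 16.0
tcp_pos: [0.5224, -0.124, 0.0174]
tool_rot: [0.663, 0.749, 0.0, 0.0]
force: [-1.2, 0.4, 4.5]
finger_gap: 0.145
[0.15177361 0.27985922 0.01674573]
```

View pics/side12c.png

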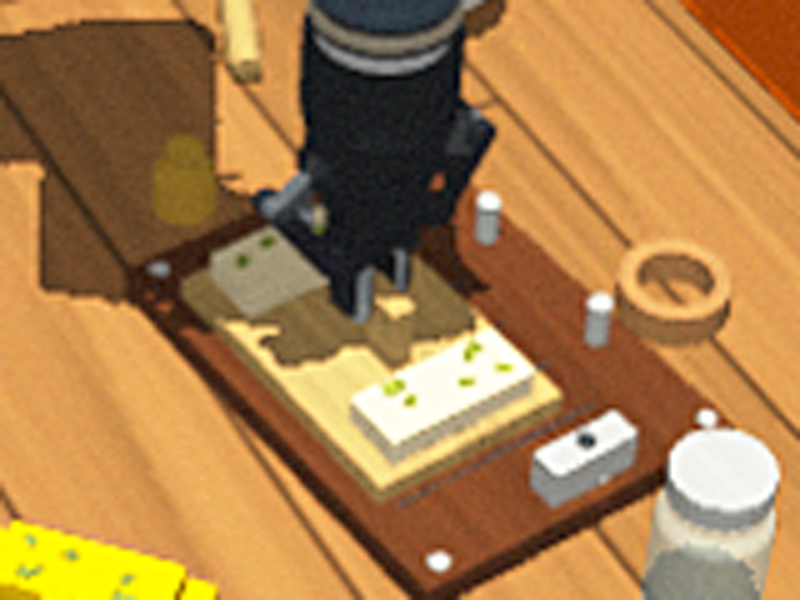

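```bash
python3 -m crank '[{"grip":1,"offset":[0,0,-0.4],"angular":[0,0,0]},{"grip":1,"offset":[0,0,-0.4],"angular":[0,0,0]},{"grip":1,"offset":[0,0,-0.4],"angular":[0,0,0]},{"grip":1,"offset":[0,0,-0.4],"angular":[0,0,0]}]' 80 | grep -E "tcp|force"
python3 -m crank '[{"grip":1,"offset":[0,1,0],"angular":[0,0,0]},{"grip":1,"offset":[0,3,0],"angular":[0,0,0]},{"grip":1,"offset":[0,6,0],"angular":[0,0,0]},{"grip":1,"offset":[0,9,0],"angular":[0,0,0]},{"grip":1,"offset":[0,12,0],"angular":[0,0,0]},{"grip":1,"offset":[0,15,0],"angular":[0,0,0]}]' 80 | grep -E "tcp|force"
python3 -c "
from h import *
print(manip.sense()['ft_torque'])"
```

```text
tcp_pos: [0.5225, -0.124, 0.0173]
force: [-1.5, 0.6, 3.9]
tcp_pos: [0.5375, -0.1221, 0.0174]
force: [-3.6, -0.4, 5.3]
[-0.07588955  0.54830036 -0.00534597]
```

```bash
python3 -m crank '[{"grip":1,"offset":[0,0,-0.4],"angular":[0,0,0]},{"grip":1,"offset":[0,0,-0.4],"angular":[0,0,0]},{"grip":1,"offset":[0,0,-0.4],"angular":[0,0,0]}]' 80 | grep -E "tcp|force"
python3 -m crank '[{"grip":1,"offset":[0,1,0],"angular":[0,0,0]},{"grip":1,"offset":[0,3,0],"angular":[0,0,0]},{"grip":1,"offset":[0,6,0],"angular":[0,0,0]},{"grip":1,"offset":[0,9,0],"angular":[0,0,0]},{"grip":1,"offset":[0,12,0],"angular":[0,0,0]}]' 80 | grep -E "tcp|force"
python3 -c "
from h import *
print(manip.sense()['ft_torque'])"
```

```text
tcp_pos: [0.5382, -0.1222, 0.0174]
force: [1.3, 0.6, -3.0]
tcp_pos: [0.5493, -0.1205, 0.0174]
force: [-0.4, 0.2, -4.3]
[ 0.00505525  0.06188209 -0.01068209]
```

```bash
python3 -m crank '[{"grip":1,"offset":[0,2,0],"angular":[0,0,0]},{"grip":1,"offset":[0,4,0],"angular":[0,0,0]},{"grip":1,"offset":[0,6,0],"angular":[0,0,0]},{"grip":1,"offset":[0,6,0],"angular":[0,0,0]},{"grip":1,"offset":[0,6,0],"angular":[0,0,0]}]' 80 | grep -E "tcp|force"
python3 - <<'E'
from h import *
s=manip.sense(); print(s["ft_torque"])
d=vision.snapshot("side")
c=proj(d,[.58,-.15,.03])[0].astype(int)
i=d["pixels"][c[1]-45:c[1]+45,c[0]-60:c[0]+60,::-1]
cv2.imwrite(f"pics/side13c.png",cv2.resize(i,None,fx=6.5,fy=6.5,interpolation=cv2.INTER_CUBIC))
E
```

```text
tcp_pos: [0.555, -0.1199, 0.0176]
force: [-1.1, 0.5, -4.9]
[0.02086044 0.01306638 0.01850427]
```

View pics/side13c.png

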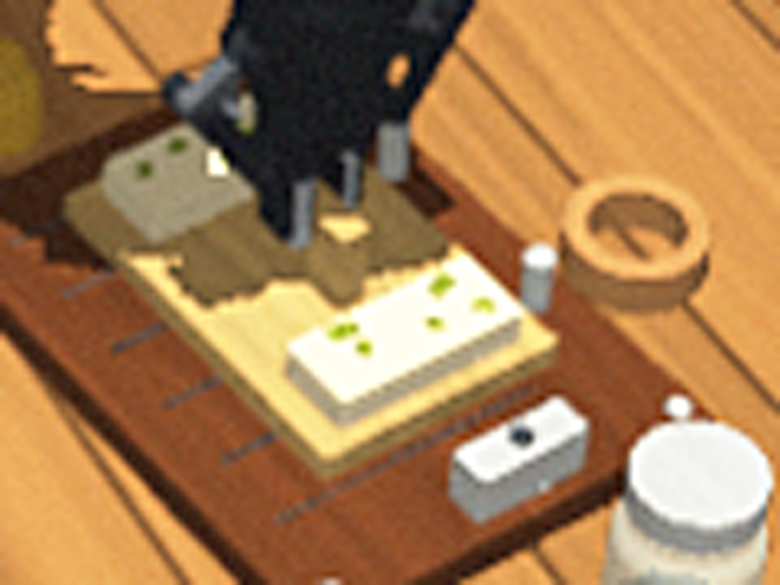

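The board's edge is a few mm short of the dowel at crop (537,300). Now 1 mm steps with a force check each time.

```bash
cat > f.py <<'E'
from h import *
s=manip.sense();a=.121;ex=np.array([np.cos(a),np.sin(a)]);ey=np.array([-np.sin(a),np.cos(a)])
print("t %.2f Fjig x %.2f y %.2f z %.2f  Tz %.3f Tx,y %s gap %.3f tcpjig %s"%(s["t"],s["force"][:2]@ex,s["force"][:2]@ey,s["force"][2],s["ft_torque"][2],s["ft_torque"][:2].round(2),s["finger_gap"],(np.array([ex,ey])@(s["tcp_pos"][:2]-[.548,-.131])*1000).round(2)), s["tcp_pos"][2].round(4))
E
for k in 1 2 3; do python3 -m crank '[{"grip":1,"offset":[0,0.5,0],"angular":[0,0,0]},{"grip":1,"offset":[0,1,0],"angular":[0,0,0]},{"grip":1,"offset":[0,1,0],"angular":[0,0,0]}]' 80 >/dev/null; python3 f.py; done
```

```text
t 18.70 Fjig x -0.05 y 0.30 z -5.77  Tz 0.023 Tx,y [ 0.07 -0.  ] gap 0.142 tcpjig [ 9.52 10.04] 0.0178
t 19.00 Fjig x -0.25 y 0.17 z -5.89  Tz 0.008 Tx,y [-0.01 -0.02] gap 0.141 tcpjig [10.57 10.04] 0.0177
t 19.30 Fjig x 0.34 y 0.78 z -6.30  Tz -0.046 Tx,y [-0.02  0.04] gap 0.141 tcpjig [11.57 10.07] 0.0177
```

```bash
for k in 1 2; do python3 -m crank '[{"grip":1,"offset":[0,0.5,0],"angular":[0,0,0]},{"grip":1,"offset":[0,0.5,0],"angular":[0,0,0]}]' 80 >/dev/null; python3 f.py; done
```

```text
t 19.50 Fjig x -0.31 y 0.05 z -5.64  Tz -0.010 Tx,y [0.06 0.  ] gap 0.147 tcpjig [12.02 10.09] 0.0177
t 19.70 Fjig x 0.25 y -0.23 z -5.50  Tz -0.043 Tx,y [0.02 0.  ] gap 0.145 tcpjig [12.54 10.06] 0.0177
```

```bash
for k in 1 2; do python3 -m crank '[{"grip":1,"offset":[0,0.5,0],"angular":[0,0,0]},{"grip":1,"offset":[0,0.5,0],"angular":[0,0,0]}]' 80 >/dev/null; python3 f.py; done
```

```text
t 19.90 Fjig x -0.03 y 0.20 z -5.00  Tz -0.015 Tx,y [-0.    0.04] gap 0.137 tcpjig [13.07 10.06] 0.0177
t 20.10 Fjig x -1.00 y -0.83 z -4.95  Tz -0.009 Tx,y [ 0.01 -0.03] gap 0.148 tcpjig [13.54 10.09] 0.0177
```

```bash
for k in 1 2; do python3 -m crank '[{"grip":1,"offset":[0,0.3,0],"angular":[0,0,0]},{"grip":1,"offset":[0,0.3,0],"angular":[0,0,0]}]' 80 >/dev/null; python3 f.py; done
```

```text
t 20.30 Fjig x 0.05 y 0.53 z -5.43  Tz -0.011 Tx,y [-0.    0.02] gap 0.144 tcpjig [13.77 10.08] 0.0177
t 20.50 Fjig x -0.57 y 0.10 z -5.14  Tz 0.027 Tx,y [ 0.05 -0.03] gap 0.145 tcpjig [14.1  10.09] 0.0177
```

```bash
for k in 1 2; do python3 -m crank '[{"grip":1,"offset":[0,0.3,0],"angular":[0,0,0]},{"grip":1,"offset":[0,0.3,0],"angular":[0,0,0]}]' 80 >/dev/null; python3 f.py; done
```

```text
t 20.70 Fjig x -0.32 y 0.65 z -4.78  Tz -0.042 Tx,y [ 0.03 -0.07] gap 0.144 tcpjig [14.38 10.06] 0.0177
t 20.90 Fjig x -0.86 y 0.56 z -4.29  Tz 0.023 Tx,y [0.05 0.01] gap 0.145 tcpjig [14.72 10.08] 0.0177
```

```bash
for k in 1 2 ; do python3 -m crank '[{"grip":1,"offset":[0,0.3,0],"angular":[0,0,0]},{"grip":1,"offset":[0,0.3,0],"angular":[0,0,0]}]' 80 >/dev/null; python3 f.py; done
```

```text
t 21.10 Fjig x 0.88 y 0.43 z -5.06  Tz -0.024 Tx,y [0.01 0.01] gap 0.146 tcpjig [15.   10.07] 0.0177
t 21.30 Fjig x -0.67 y 0.56 z -5.66  Tz -0.004 Tx,y [-0.03  0.  ] gap 0.147 tcpjig [15.31 10.07] 0.0177
```

```bash
for k in 1 2 ; do python3 -m crank '[{"grip":1,"offset":[0,0.3,0],"angular":[0,0,0]},{"grip":1,"offset":[0,0.3,0],"angular":[0,0,0]}]' 80 >/dev/null; python3 f.py; done
```

```text
t 21.50 Fjig x 0.43 y 0.19 z -5.17  Tz 0.011 Tx,y [ 0.01 -0.  ] gap 0.144 tcpjig [15.6  10.09] 0.0177
t 21.70 Fjig x -0.15 y 0.32 z -5.26  Tz 0.019 Tx,y [-0.04 -0.  ] gap 0.144 tcpjig [15.86 10.12] 0.0177
```

```bash
python3 - <<'E'
from h import *
d=vision.snapshot("side")
c=proj(d,[.60,-.13,.03])[0].astype(int)
i=d["pixels"][c[1]-40:c[1]+40,c[0]-50:c[0]+50,::-1]
cv2.imwrite(f"pics/side14c.png",cv2.resize(i,None,fx=7,fy=7,interpolation=cv2.INTER_CUBIC))
E
```

```text
(no output)
```

View pics/side14c.png

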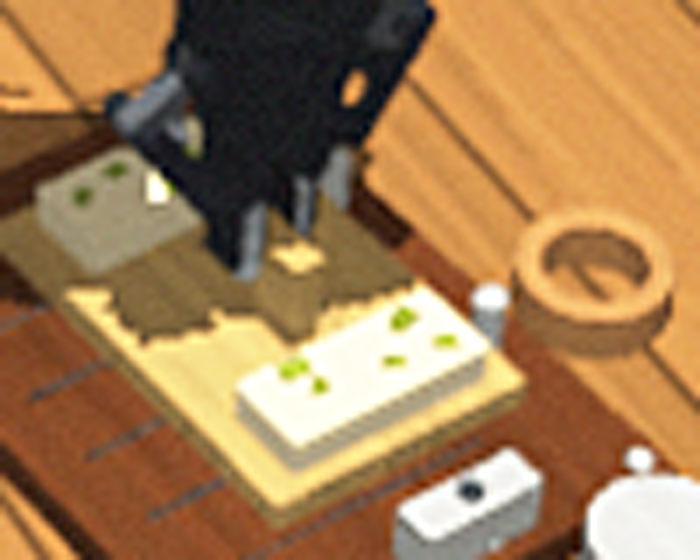

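```bash
for k in 1 2 ; do python3 -m crank '[{"grip":1,"offset":[0,0.3,0],"angular":[0,0,0]},{"grip":1,"offset":[0,0.3,0],"angular":[0,0,0]}]' 80 >/dev/null; python3 f.py; done
```

```text
t 21.95 Fjig x 0.36 y -0.63 z -4.61  Tz 0.006 Tx,y [-0.03 -0.  ] gap 0.144 tcpjig [16.03 10.14] 0.0177
t 22.15 Fjig x -0.83 y 1.17 z -5.36  Tz 0.073 Tx,y [-0.03  0.16] gap 0.146 tcpjig [16.06 10.21] 0.0176
```

```bash
for k in 1 2 ; do python3 -m crank '[{"grip":1,"offset":[0,0.3,0],"angular":[0,0,0]},{"grip":1,"offset":[0,0.3,0],"angular":[0,0,0]}]' 80 >/dev/null; python3 f.py; done
```

```text
t 22.35 Fjig x -2.64 y -1.21 z -4.82  Tz -0.010 Tx,y [-0.09  0.38] gap 0.142 tcpjig [16.12 10.26] 0.0176
t 22.55 Fjig x -2.41 y -0.63 z -4.34  Tz 0.006 Tx,y [-0.18  0.57] gap 0.146 tcpjig [16.16 10.33] 0.0176
```

```bash
for k in 1 2 ; do python3 -m crank '[{"grip":1,"offset":[0,0.3,0],"angular":[0,0,0]},{"grip":1,"offset":[0,0.3,0],"angular":[0,0,0]}]' 80 >/dev/null; python3 f.py; done
```

```text
t 22.75 Fjig x -4.52 y -1.09 z -3.61  Tz 0.028 Tx,y [-0.3   0.91] gap 0.139 tcpjig [16.19 10.38] 0.0176
t 22.95 Fjig x -6.03 y -1.72 z -2.93  Tz -0.022 Tx,y [-0.35  0.95] gap 0.143 tcpjig [16.22 10.36] 0.0176
```

Contact began at jig x of about 16.1 mm with yaw torque near 0, so both dowels share the load. Building up to about 9–10 N.

```bash
for k in 1 2 ; do python3 -m crank '[{"grip":1,"offset":[0,0.3,0],"angular":[0,0,0]},{"grip":1,"offset":[0,0.3,0],"angular":[0,0,0]}]' 80 >/dev/null; python3 f.py; done
```

```text
t 23.15 Fjig x -6.09 y -1.06 z -1.58  Tz -0.013 Tx,y [-0.41  1.11] gap 0.144 tcpjig [16.21 10.39] 0.0176
t 23.35 Fjig x -7.46 y -1.30 z -1.74  Tz -0.037 Tx,y [-0.4   1.14] gap 0.144 tcpjig [16.2  10.43] 0.0177
```

```bash
python3 -m crank '[{"grip":1,"offset":[0,0.3,0],"angular":[0,0,0]},{"grip":1,"offset":[0,0.3,0],"angular":[0,0,0]}]' 80 >/dev/null; python3 f.py; python3 -m crank '[{"grip":1,"offset":[0,0.3,0],"angular":[0,0,0]},{"grip":1,"offset":[0,0.3,0],"angular":[0,0,0]}]' 80 >/dev/null; python3 f.py;  python3 -m crank '[{"grip":1,"offset":[0,0,0],"angular":[0,0,0]},{"grip":1,"offset":[0,0,0],"angular":[0,0,0]}]' 80 >/dev/null; python3 f.py
python3 - <<'E'
from h import *
togo((0.5,0),0,96.9)
d=vision.snapshot("side")
c=proj(d,[.60,-.13,.03])[0].astype(int)
i=d["pixels"][c[1]-40:c[1]+40,c[0]-50:c[0]+50,::-1]
cv2.imwrite(f"pics/side15c.png",cv2.resize(i,None,fx=7,fy=7,interpolation=cv2.INTER_CUBIC))
E
```

```text
t 23.55 Fjig x -8.00 y -2.12 z -0.72  Tz -0.036 Tx,y [-0.5   1.19] gap 0.144 tcpjig [16.24 10.41] 0.0177
t 23.75 Fjig x -8.14 y -2.36 z -0.05  Tz -0.067 Tx,y [-0.5   1.33] gap 0.141 tcpjig [16.22 10.43] 0.0177
t 23.95 Fjig x -8.75 y -3.37 z -0.98  Tz -0.057 Tx,y [-0.46  1.39] gap 0.141 tcpjig [16.22 10.45] 0.0177
t 23.9 tcp [ 0.5628 -0.1187  0.0177] yawx 96.96 tilt 0.3 F [-8.28 -4.4  -0.98] gap 0.141
offset [125.4 -47.9  18.1] turn z 0.06
```

View pics/side15c.png

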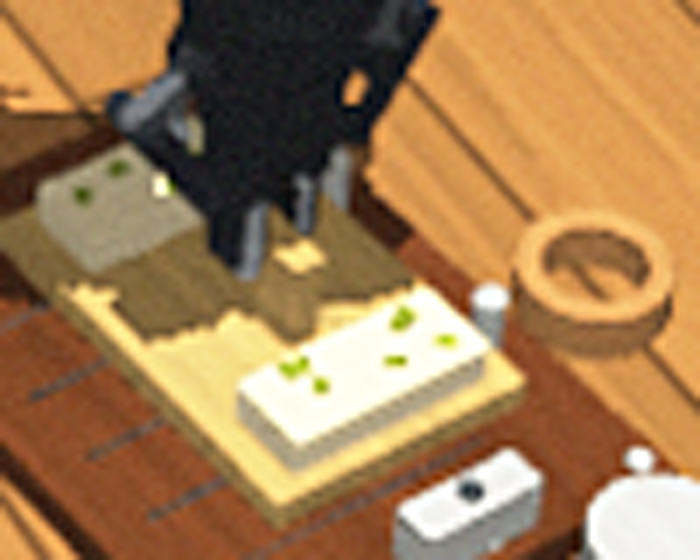

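Pressed at about 8.5 N on both dowels, with the board visibly against the dowel at crop (490,310) and tilt 0.3°. Next I ease the push, keep contact, and slide along the dowels toward the stop.

```bash
python3 -m crank '[{"grip":1,"offset":[0,-0.5,0],"angular":[0,0,0]},{"grip":1,"offset":[0,-1,0],"angular":[0,0,0]},{"grip":1,"offset":[0,-1,0],"angular":[0,0,0]}]' 80 >/dev/null; python3 f.py; python3 -m crank '[{"grip":1,"offset":[-1,0,0],"angular":[0,0,0]},{"grip":1,"offset":[-2,0,0],"angular":[0,0,0]},{"grip":1,"offset":[-4,0,0],"angular":[0,0,0]},{"grip":1,"offset":[-6,0,0],"angular":[0,0,0]}]' 80 >/dev/null; python3 f.py
```

```text
t 24.30 Fjig x -5.82 y -0.54 z -2.67  Tz -0.037 Tx,y [-0.35  1.06] gap 0.147 tcpjig [16.15 10.42] 0.0176
t 24.70 Fjig x -4.55 y 2.87 z -1.63  Tz 0.043 Tx,y [0.26 0.86] gap 0.143 tcpjig [16.12  5.87] 0.0176
```

```bash
python3 -m crank '[{"grip":1,"offset":[-2,0,0],"angular":[0,0,0]},{"grip":1,"offset":[-4,0,0],"angular":[0,0,0]},{"grip":1,"offset":[-6,0,0],"angular":[0,0,0]},{"grip":1,"offset":[-8,0,0],"angular":[0,0,0]},{"grip":1,"offset":[-9,0,0],"angular":[0,0,0]}]' 80 >/dev/null; python3 f.py; python3 -m crank '[{"grip":1,"offset":[-2,0,0],"angular":[0,0,0]},{"grip":1,"offset":[-4,0,0],"angular":[0,0,0]},{"grip":1,"offset":[-6,0,0],"angular":[0,0,0]},{"grip":1,"offset":[-7,0,0],"angular":[0,0,0]},{"grip":1,"offset":[-7,0,0],"angular":[0,0,0]}]' 80 >/dev/null; python3 f.py
python3 - <<'E'
from h import *
togo((0.5,0),0,96.9)
d=vision.snapshot("side")
c=proj(d,[.60,-.15,.03])[0].astype(int)
i=d["pixels"][c[1]-40:c[1]+40,c[0]-50:c[0]+50,::-1]
cv2.imwrite(f"pics/side16c.png",cv2.resize(i,None,fx=7,fy=7,interpolation=cv2.INTER_CUBIC))
E
```

```text
t 25.20 Fjig x -4.87 y 4.02 z -1.72  Tz 0.059 Tx,y [0.34 0.87] gap 0.144 tcpjig [16.13 -3.27] 0.0176
t 25.70 Fjig x -5.01 y 1.61 z -2.83  Tz 0.052 Tx,y [0.13 0.86] gap 0.142 tcpjig [ 16.17 -10.46] 0.0176
t 25.7 tcp [ 0.5653 -0.1394  0.0176] yawx 96.94 tilt 0.24 F [-5.17  0.99 -2.83] gap 0.142
offset [146.3 -47.9  18.1] turn z 0.04
```

View pics/side16c.png

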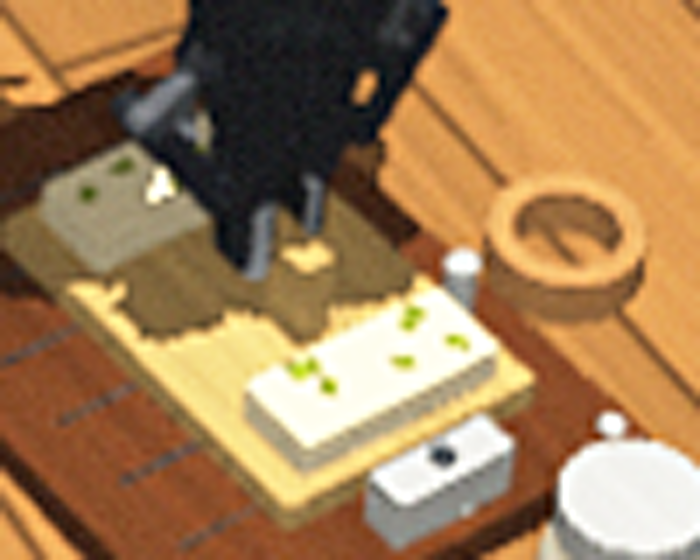

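The board slides along the dowels with x force about 5 N. The stop at crop (440,480) is still a few mm away. Approaching in small steps.

```bash
python3 -m crank '[{"grip":1,"offset":[-1,0,0],"angular":[0,0,0]},{"grip":1,"offset":[-2,0,0],"angular":[0,0,0]},{"grip":1,"offset":[-3,0,0],"angular":[0,0,0]},{"grip":1,"offset":[-4,0,0],"angular":[0,0,0]}]' 80 >/dev/null; python3 f.py; for k in 1 2; do python3 -m crank '[{"grip":1,"offset":[-0.5,0,0],"angular":[0,0,0]},{"grip":1,"offset":[-1,0,0],"angular":[0,0,0]}]' 80 >/dev/null; python3 f.py; done
```

```text
t 26.15 Fjig x -4.22 y 1.77 z -1.91  Tz 0.066 Tx,y [0.27 0.86] gap 0.143 tcpjig [ 16.17 -14.11] 0.0176
t 26.35 Fjig x -5.06 y 3.84 z -1.53  Tz 0.121 Tx,y [0.26 0.84] gap 0.142 tcpjig [ 16.16 -15.18] 0.0176
t 26.55 Fjig x -5.22 y 2.11 z -1.51  Tz 0.032 Tx,y [0.25 0.88] gap 0.145 tcpjig [ 16.19 -16.15] 0.0176
```

```bash
for k in 1 2 3; do python3 -m crank '[{"grip":1,"offset":[-0.5,0,0],"angular":[0,0,0]},{"grip":1,"offset":[-0.5,0,0],"angular":[0,0,0]}]' 80 >/dev/null; python3 f.py; done
```

```text
t 26.75 Fjig x -4.34 y 3.50 z -1.33  Tz 0.092 Tx,y [0.25 0.88] gap 0.140 tcpjig [ 16.16 -16.73] 0.0176
t 26.95 Fjig x -4.88 y 2.16 z -1.98  Tz 0.138 Tx,y [0.23 0.87] gap 0.143 tcpjig [ 16.16 -17.22] 0.0176
t 27.15 Fjig x -4.92 y 2.49 z -1.75  Tz 0.070 Tx,y [0.21 0.88] gap 0.142 tcpjig [ 16.17 -17.7 ] 0.0176
```

```bash
for k in 1 2 3; do python3 -m crank '[{"grip":1,"offset":[-0.4,0,0],"angular":[0,0,0]},{"grip":1,"offset":[-0.4,0,0],"angular":[0,0,0]}]' 80 >/dev/null; python3 f.py; done
```

```text
t 27.35 Fjig x -5.34 y 3.34 z -0.71  Tz 0.057 Tx,y [0.2 0.9] gap 0.143 tcpjig [ 16.17 -18.09] 0.0176
t 27.55 Fjig x -5.16 y 2.05 z -1.30  Tz 0.067 Tx,y [0.22 0.88] gap 0.143 tcpjig [ 16.15 -18.5 ] 0.0176
t 27.75 Fjig x -4.40 y 3.04 z -0.97  Tz 0.100 Tx,y [0.24 0.89] gap 0.140 tcpjig [ 16.18 -18.87] 0.0176
```

```bash
for k in 1 2 3; do python3 -m crank '[{"grip":1,"offset":[-0.4,0,0],"angular":[0,0,0]},{"grip":1,"offset":[-0.4,0,0],"angular":[0,0,0]}]' 80 >/dev/null; python3 f.py; done
```

```text
t 27.95 Fjig x -5.65 y 3.28 z -2.04  Tz 0.071 Tx,y [0.24 0.87] gap 0.143 tcpjig [ 16.16 -19.26] 0.0176
t 28.15 Fjig x -4.85 y 3.14 z -1.93  Tz 0.128 Tx,y [0.3  0.85] gap 0.141 tcpjig [ 16.16 -19.7 ] 0.0176
t 28.35 Fjig x -5.29 y 2.29 z -2.38  Tz 0.063 Tx,y [0.22 0.86] gap 0.147 tcpjig [ 16.16 -20.07] 0.0176
```

```bash
for k in 1 2 3; do python3 -m crank '[{"grip":1,"offset":[-0.4,0,0],"angular":[0,0,0]},{"grip":1,"offset":[-0.4,0,0],"angular":[0,0,0]}]' 80 >/dev/null; python3 f.py; done
```

```text
t 28.55 Fjig x -5.71 y 3.40 z -1.20  Tz 0.020 Tx,y [0.23 0.85] gap 0.142 tcpjig [ 16.17 -20.46] 0.0176
t 28.75 Fjig x -5.53 y 3.98 z -0.77  Tz 0.077 Tx,y [0.38 0.81] gap 0.147 tcpjig [ 16.19 -20.47] 0.0176
t 28.95 Fjig x -4.34 y 4.24 z -1.17  Tz 0.086 Tx,y [0.54 0.83] gap 0.144 tcpjig [ 16.19 -20.47] 0.0176
```

```bash
for k in 1 2 3; do python3 -m crank '[{"grip":1,"offset":[-0.4,0,0],"angular":[0,0,0]},{"grip":1,"offset":[-0.4,0,0],"angular":[0,0,0]}]' 80 >/dev/null; python3 f.py; done
```

```text
t 29.15 Fjig x -4.52 y 5.16 z -1.27  Tz 0.110 Tx,y [0.65 0.71] gap 0.143 tcpjig [ 16.16 -20.45] 0.0176
t 29.35 Fjig x -3.84 y 7.17 z -0.55  Tz 0.101 Tx,y [0.84 0.73] gap 0.142 tcpjig [ 16.15 -20.45] 0.0176
t 29.55 Fjig x -3.96 y 8.05 z 0.56  Tz 0.107 Tx,y [1.07 0.65] gap 0.139 tcpjig [ 16.13 -20.4 ] 0.0176
```

Stop contact at y of about −20.47. Building to about 11 N measured, of which about 2.5 N is friction.

```bash
for k in 1 2; do python3 -m crank '[{"grip":1,"offset":[-0.4,0,0],"angular":[0,0,0]},{"grip":1,"offset":[-0.4,0,0],"angular":[0,0,0]}]' 80 >/dev/null; python3 f.py; done
```

```text
t 29.75 Fjig x -4.14 y 7.94 z -0.19  Tz 0.113 Tx,y [1.19 0.65] gap 0.140 tcpjig [ 16.12 -20.43] 0.0176
t 29.95 Fjig x -3.24 y 10.63 z 1.32  Tz 0.056 Tx,y [1.3  0.59] gap 0.143 tcpjig [ 16.1  -20.38] 0.0176
```

```bash
python3 -m crank '[{"grip":1,"offset":[-0.3,0,0],"angular":[0,0,0]},{"grip":1,"offset":[-0.3,0,0],"angular":[0,0,0]}]' 80 >/dev/null; python3 f.py;python3 -m crank '[{"grip":1,"offset":[0,0,0],"angular":[0,0,0]},{"grip":1,"offset":[0,0,0],"angular":[0,0,0]},{"grip":1,"offset":[0,0,0],"angular":[0,0,0]}]' 80 >/dev/null; python3 f.py
```

```text
t 30.15 Fjig x -3.25 y 9.71 z 1.37  Tz 0.130 Tx,y [1.49 0.62] gap 0.144 tcpjig [ 16.1  -20.41] 0.0177
t 30.45 Fjig x -2.62 y 10.76 z 2.02  Tz 0.130 Tx,y [1.46 0.63] gap 0.144 tcpjig [ 16.12 -20.43] 0.0177
```

```bash
python3 -m crank '[{"grip":1,"offset":[0.5,0,0],"angular":[0,0,0]},{"grip":1,"offset":[1.2,0.1,0],"angular":[0,0,0]},{"grip":1,"offset":[1.8,0.1,0],"angular":[0,0,0]},{"grip":1,"offset":[1.8,0.1,0],"angular":[0,0,0]},{"grip":1,"offset":[1.8,0.1,0],"angular":[0,0,0]}]' 80 >/dev/null; python3 f.py
```

```text
t 30.95 Fjig x -4.35 y 6.03 z 0.38  Tz 0.081 Tx,y [0.73 0.84] gap 0.139 tcpjig [ 16.14 -20.45] 0.0176
```

```bash
python3 -m crank '[{"grip":1,"offset":[0.7,-0.3,0],"angular":[0,0,0]},{"grip":1,"offset":[0.7,-0.3,0],"angular":[0,0,0]},{"grip":1,"offset":[0.7,-0.3,0],"angular":[0,0,0]}]' 80 >/dev/null; python3 f.py
python3 -m crank '[{"grip":1,"offset":[0,0,0],"angular":[0,0,0]},{"grip":1,"offset":[0,0,0],"angular":[0,0,0]}]' 20 >/dev/null; python3 f.py
python3 -m crank '[{"grip":0.83,"offset":[0,0,0],"angular":[0,0,0]},{"grip":0.81,"offset":[0,0,0],"angular":[0,0,0]},{"grip":0.78,"offset":[0,0,0],"angular":[0,0,0]},{"grip":0.75,"offset":[0,0,0],"angular":[0,0,0]},{"grip":0.7,"offset":[0,0,0],"angular":[0,0,0]},{"grip":0.6,"offset":[0,0,0],"angular":[0,0,0]},{"grip":0.5,"offset":[0,0,0],"angular":[0,0,0]},{"grip":0.5,"offset":[0,0,0],"angular":[0,0,0]}]' 20 ; python3 f.py
python3 - <<'E'
from h import *
d=vision.snapshot("side")
c=proj(d,[.60,-.15,.03])[0].astype(int)
i=d["pixels"][c[1]-40:c[1]+40,c[0]-50:c[0]+50,::-1]
cv2.imwrite(f"pics/side17c.png",cv2.resize(i,None,fx=7,fy=7,interpolation=cv2.INTER_CUBIC))
E
```

```text
t 31.25 Fjig x -4.25 y 4.58 z -1.19  Tz 0.074 Tx,y [0.5  0.75] gap 0.141 tcpjig [ 16.15 -20.48] 0.0176
t 31.45 Fjig x -4.97 y 3.88 z -1.20  Tz 0.085 Tx,y [0.54 0.77] gap 0.142 tcpjig [ 16.2  -20.49] 0.0176
t: 32.25
tcp_pos: [0.5687, -0.1518, 0.0179]
tool_rot: [0.663, 0.748, 0.0, 0.0]
force: [0.4, 0.7, 0.3]
finger_gap: 0.502
t 32.25 Fjig x 0.49 y 0.67 z 0.35  Tz 0.024 Tx,y [0.01 0.03] gap 0.502 tcpjig [ 18.  -23.1] 0.0179
```

View pics/side17c.png

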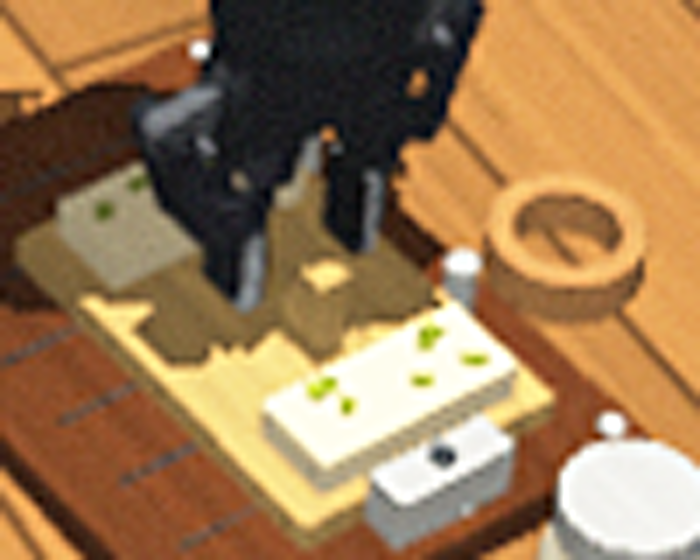

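Released with no residual force. The board touches the stop and the right dowel. Raising straight up, then moving aside to check.

```bash
python3 -m crank '[{"grip":0.5,"offset":[0,0,-3],"angular":[0,0,0]},{"grip":0.5,"offset":[0,0,-10],"angular":[0,0,0]},{"grip":0.5,"offset":[0,0,-22],"angular":[0,0,0]},{"grip":0.5,"offset":[0,0,-40],"angular":[0,0,0]},{"grip":0.5,"offset":[0,0,-65],"angular":[0,0,0]},{"grip":0.5,"offset":[0,0,-95],"angular":[0,0,0]},{"grip":0.5,"offset":[0,0,-130],"angular":[0,0,0]},{"grip":0.5,"offset":[0,0,-165],"angular":[0,0,0]},{"grip":0.5,"offset":[0,0,-190],"angular":[0,0,0]},{"grip":0.5,"offset":[0,0,-200],"angular":[0,0,0]}]'
python3 -m crank '[{"grip":0.5,"offset":[10,-5,0],"angular":[0,0,0]},{"grip":0.5,"offset":[40,-15,0],"angular":[0,0,0]},{"grip":0.5,"offset":[80,-25,0],"angular":[0,0,0]},{"grip":0.5,"offset":[125,-30,0],"angular":[0,0,0]},{"grip":0.5,"offset":[170,-35,0],"angular":[0,0,0]},{"grip":0.5,"offset":[215,-40,0],"angular":[0,0,0]},{"grip":0.5,"offset":[260,-40,0],"angular":[0,0,0]},{"grip":0.5,"offset":[300,-40,0],"angular":[0,0,0]},{"grip":0.5,"offset":[330,-40,0],"angular":[0,0,0]},{"grip":0.5,"offset":[340,-40,0],"angular":[0,0,0]}]'
python3 - <<'E'
from h import *
for n in("top","side"):
    d=vision.snapshot(n)
    cv2.imwrite(f"pics/{n}18.png",d["pixels"][:,:,::-1])
    c=proj(d,[.56,-.14,.03])[0].astype(int)
    i=d["pixels"][c[1]-45:c[1]+45,c[0]-60:c[0]+60,::-1]
    cv2.imwrite(f"pics/{n}18c.png",cv2.resize(i,None,fx=6.5,fy=6.5,interpolation=cv2.INTER_CUBIC))
E
```

```text
t: 33.3
tcp_pos: [0.5699, -0.1522, 0.222]
tool_rot: [0.663, 0.749, 0.001, 0.003]
force: [-0.9, -0.2, 0.9]
finger_gap: 0.497
t: 34.3
tcp_pos: [0.4845, 0.1839, 0.216]
tool_rot: [0.662, 0.75, -0.001, -0.002]
force: [-0.2, -1.1, 0.3]
finger_gap: 0.498
```

View pics/top18c.png

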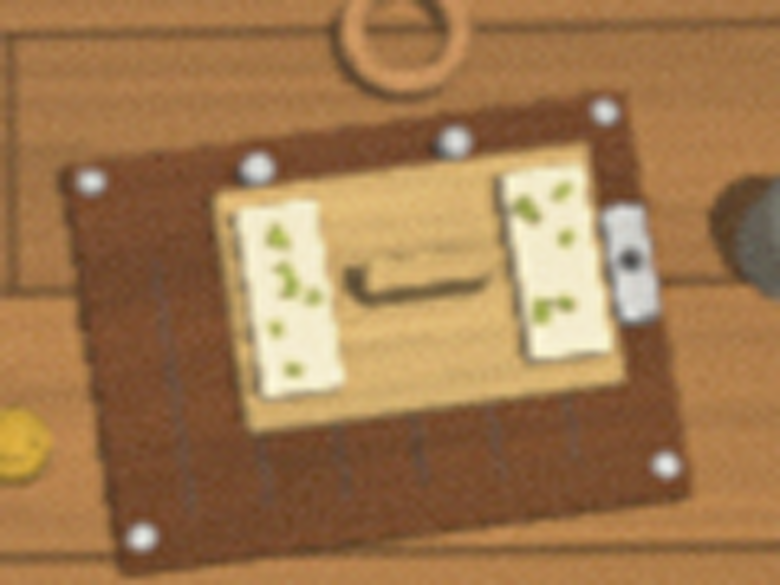

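View pics/side18c.png

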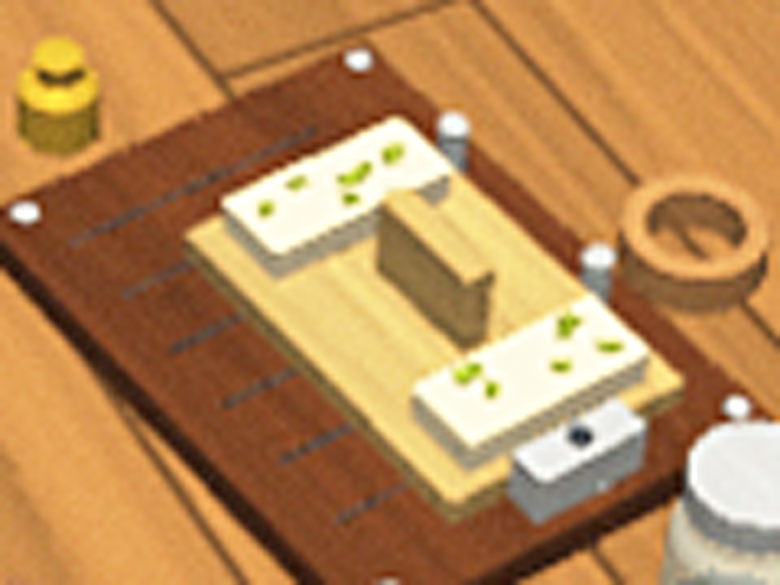

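View pics/top18.png

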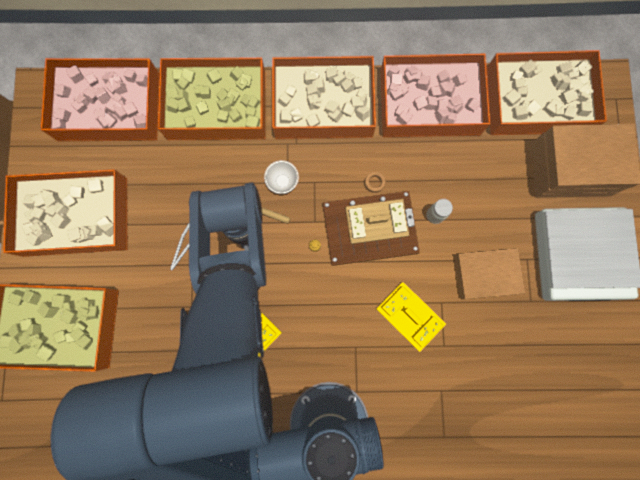

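Board home against both dowels (crop (257,170) and (455,142)) and the stop (630,262); bystanders unmoved. A quick numeric check against the dowels and stop, then hand in.

```bash
python3 - <<'E'
from h import *
d=vision.snapshot("top"); hsv=cv2.cvtColor(d["pixels"],cv2.COLOR_RGB2HSV)
w=cv2.morphologyEx(((hsv[:,:,1]<60)&(hsv[:,:,2]>190)).astype(np.uint8),cv2.MORPH_CLOSE,np.ones((3,3)))
P=[ray(d,cv2.minAreaRect(cv2.findContours(l,0,1)[0][0])[0],.05)[0] for a,c,l in blobs(w,342,195,404,250,60)]
P=sorted(P,key=lambda p:-p[1]);dd=P[0]-P[1];m=(P[0]+P[1])/2
D=np.array([[.6178,-.0776],[.6288,-.1672]]);a=np.arctan2(-(D[0]-D[1])[0],(D[0]-D[1])[1])
ex=np.array([np.cos(a),np.sin(a)]);ey=np.array([-np.sin(a),np.cos(a)])
j=D.mean(0)-.075*ex
print(len(P),"yaw carrier",np.arctan2(-dd[0],dd[1]),"dowels",a,"centre in jig mm",((m[:2]-j)@ex*1000).round(1),((m[:2]-j)@ey*1000).round(1),"want 14,-20")
E
```

```text
2 yaw carrier 0.11881860209332452 dowels 0.12215659193283877 centre in jig mm 13.3 -17.9 want 14,-20
```

```bash
python3 -c "
from station import manip
print(manip.sign_off())"
```

```text
the job is handed in; nothing more can be done
None
```

I moved the nougat carrier onto the jig and handed the job in at about 34 s. It lies home against both dowels and the end stop.

- **Set-down:** I lifted it by the grip bar and lowered it flat on the bed, clear of the dowels and stop, until the bed took its weight.
- **Dowel push:** I pressed it against both dowels to about 8.5 N. Yaw torque was near zero, so both dowels shared the load.
- **Stop push:** I slid it along the dowels and pressed it against the stop to about 10.5 N measured, of which about 2–3 N is friction. Then I eased off and released it with no force left.

**Last checks:** The pictures show the board touching both dowels and the stop. Its yaw is 0.119 rad against 0.122 rad for the dowels. No bystander looks moved in the final pictures, though the arm hid parts of the scraper and tongs in the top view.

**Disagreements:**
- **Final position:** The top camera put the carrier's centre at x 13.3, y −17.9 mm in the jig frame, where home is 14, −20. The stop itself reads about 1.7 mm off the same way, so I trusted the contact forces.
- **TCP height:** The reported TCP height read roughly 20 mm lower than where the fingertips really were. I found the grasp and set-down heights by camera and touch instead.

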